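# Crank the cell lift up to the light path

### The job

Fit the loose crank on the square end of the lift's drive shaft and wind the table up until the middle of the optical cell's window is level with the light beam between the two black heads of the yoke. Also turn the cell on its table so that it stands in the middle of the beam with its two window faces square to it. Leave the crank on the shaft and the cell standing upright, and do not knock over the two bottles near by.

Things in the scene. Friction and masses are not known exactly. Their poses are not given: they have to be found in the camera images.
- shaft_seat (a point): Centre of the top of a 40 mm dark steel collar, 115 mm over the worktop, on the grey drive column (50 mm wide) at the +y end of the fixed lift stand. Stand axes: z up, table along -y. From it rises the drive shaft: a square 18 mm across flats, 24 mm high, whose angle about z is not measured and differs each time (see or feel it), then a pointed round pilot 17.6 mm thick, 14 mm high.
- shaft_tip (a point): Tip of the drive shaft's pilot, 38 mm above shaft_seat, on the shaft's axis; axes of the stand. The shaft turns stiffly (about 0.15 N m) and stays where it is left. Turned clockwise seen from above it raises the table by 12 mm a turn. It starts at the bottom and cannot be turned further anticlockwise.
- crank_grip (a point): Centre of the crank's black upright handle, a sleeve 27 mm thick and 62 mm tall that spins on its pin with slight friction (0.05 N m), so it can stay gripped while the crank goes round. x points from hub to handle, z up. The handle stands on one end of a flat steel arm, 18 mm wide, its top 35 mm below this point; at the other end a hub hangs down. Crank 0.21 kg, mostly hub.
- crank_socket (a point): Centre of the mouth under the crank's hub, 75 mm along -x and 81 mm below crank_grip, same axes. The mouth is a 22 mm square socket 39 mm deep, sides along x and y, open downwards. Fully fitted it rests on the collar at shaft_seat. It slips over the pilot at any angle, but lands on the square's corners 24 mm higher unless the sides agree within about 0.15 rad (any of four ways).
- crank_rest: Low fixed rest, 150 x 62 mm, on which the crank lies level at the start, handle up, ready to be lifted straight up: hub on the plate at its -x end, arm between two low lips at its +x end. Origin at the centre of its underside.
- lift_table (a joint): Height of the lift's 100 mm square aluminium table above its lowest position, in m (0 to 0.045). The table's top is 66 mm over the worktop when this is 0; its centre is 230 mm along -y of the stand from the shaft.
- cell_window (a point): Centre of the optical cell and of its window. The cell is a loose grey upright block (0.15 kg) on the lift's table, 46 mm along its x (plain ends, the place to grip), 30 mm along its y, 84 mm high, the centre 42 mm above its foot. A window 32 mm wide and 16 mm high goes through it along y, from one broad face to the other; z up.
- beam (a point): Middle of the light path, half-way between the two black heads (28 mm thick, 132 mm apart) of the fixed grey yoke behind the table, over the middle of the table. The beam runs level along this point's y; z up. Its height differs each time, 16 to 34 mm above the cell's window at the start. The yoke's cross bar lies 118 mm away along +x.
- acid_bottle: Brown bottle, 60 mm across, 135 mm tall, stands on the worktop to the right; origin at the centre of its foot, z up. Not to be knocked over.
- standard_a: Small white bottle, 37 mm across, 88 mm tall, stands on the worktop to the left; origin at the centre of its foot, z up. Not to be knocked over.

How it is judged:
By the outcome, as a careful person would: the job done as asked, in the order asked, and still so for the second after the job is handed in, with the robot touching nothing.
It also fails if it takes over 72 s, if anything falls off the work surface, if the arm or the gripper's body presses on something with over 40 N, if the wrist force passes 120 N, or if a joint passes its speed limit or range.

### The arm

A 7-joint arm with a two-finger parallel gripper is mounted at the origin on a cart in front of the work surface, level with it; the furniture and walls round the work are solid. World frame = base frame: x ahead of the robot, y to its left, z up, the work surface at z = 0. Lengths are in m, angles in rad, forces in N, time in s.
With the tool pointing down it reaches from about 0.35 to 0.9 m from the base axis. Payload 19.9 kg.
Tool frame: the origin (TCP) lies at the very end of the fingers, on their centre line; the grasp point (between the pads) lies 19 mm behind it; z points along the fingers, y is the line along which they close (so a half turn about z gives the same grasp; the last joint's range is limited). The gripper opens to 85 mm and grips with 20 to 120 N. Pads are 22 mm wide; open, the fingers measure 114 mm over their backs; the gripper's body (76 mm by 85 mm) begins 54 mm behind the grasp point. The pads swing forward as they close: fully open they stand 13 mm farther back than shut.
Start: joints at [-1.3, 0.417, -0.01, 1.614, 0.005, 1.111, -0.053], TCP at [0.192, 0.595, 0.231] pointing down, gripper open.
Joint ranges: [-2.81, 2.81], [-0.39, 2.02], [-1.27, 1.25], [0.06, 2.57], [-1.19, 4.33], [0.19, 2], [-2.82, 2.82]. Speed limits (rad/s): [1.89, 1.89, 2.39, 2.39, 3.01, 3.01, 3.01].

### API

Orientations are given as a unit quaternion [x, y, z, w].
In Python, from rig import robot gives the robot as it stands.
- The arm moves only by the tool servo_tool, never from a script. Its argument "increments" is a list of rows, each an object with "rot": the turn, a rotation vector about the tool's x, y, z in units of 2 pi rad (1.0 is 2 pi rad), a list of three; "travel": the shift along the tool's x, y, z in units of 0.1 m (1.0 is 0.1 m), a list of three; "fingers": the opening, from 0 (shut) to 1 (fully open). A call has exactly 5 rows; each row shifts and turns the commanded pose from where the row before left it, along the tool's axes as they then stand; what a row does not reach is not made up. A row lasts 1/12 s, in which the tool goes at most 41.7 mm and 7.16 degrees, less where a joint would pass 70% of its speed; a pose out of reach is approached as far as the arm can. A call with a number of a shift or a turn outside -1 to 1 is refused whole. A call with a gripper value outside its range is refused whole. The fingers move at their own pace and stop on an object; "grip_force" is the grip in N (left out, the last holds). Time passes only in rows, so rows that do not move let the fingers close, or fill a call up. It gives the time, the measured TCP pose, the force, the opening and the grip force at its end, in the units of the state.
- robot.read_state(): the state, without advancing time (a new reading comes with each control period).
- robot.camera(name): name is "scene" or "top" or "wrist"; returns the picture (420x560x3 uint8, blue, green, red); there is no depth.
- robot.get_calibration(name): a dict with "intrinsics" (3x3 intrinsics, pixels), "dist_coeffs" ([k1, k2, p1, p2, k3] as OpenCV has them; the pictures are not rectified), "R" (3x3) and "t" (3): a world point X has camera coordinates R X + t. Camera axes: x right, y down, z forward; pixel columns grow to the right and rows downward; lengths in m; the calibration is good to about 2 mm. A picture is of the moment at which its call begins: read the wrist's pose just before it. get_calibration takes no time and is no camera call; for the wrist camera it gives the pose at the moment of the call.
- robot.finish_job(): hands the job in; it is judged then, once.
The state is a dict: "time_s": time; "joint_positions": joint angles; "qd": joint speeds; "effort": joint torques, N m; "ee_pos": TCP position; "orientation": TCP orientation; "ft_force": force on the tool from outside, world axes, zero at the start; "moment": the same for the moment, N m; "gripper_width": finger opening in m; "grasp_force": force on a finger pad.
Only numpy, scipy, OpenCV 4.12 (cv2) and the standard library are available. Lean on these libraries where they do the work, as an engineer would, in place of code of your own. Each camera call takes 0.05 s, during which the arm holds its last target. There are 200 camera calls.

## Working session

There is one attempt and no reset: what is moved stays moved. The work goes in short steps, Python scripts to look and compute and a tool call to move; the robot and the scene stay as the last step left them, time stands still between calls to the robot, and variables do not carry over. Pictures are saved under pics/ and viewed, at most 10 in all, crops included, and the job is handed in when it is done.

Besides the shell and the picture viewer there is one more tool, called after "Emit:" as name(argument=value, ...), one argument or row to a line, values as JSON. servo_tool: Moves the arm, as the interface text tells. Its arguments: {"type":"object","properties":{"increments":{"type":"array","items":{"type":"object","properties":{"rot":{"type":"array","items":{"type":"number"}},"travel":{"type":"array","items":{"type":"number"}},"fingers":{"type":"number"}}}},"grip_force":{"type":"number"}},"required":["increments"]}

```bash
ls; mkdir -p pics; python3 - <<'E'
from rig import robot
import cv2,numpy as np
print(robot.read_state())
for n in("scene","top"):
    im=robot.camera(n); cv2.imwrite(f"pics/{n}0.png",im)
    c=robot.get_calibration(n); print(n,c)
E
```

```text
pics
{'time_s': 0.0, 'joint_positions': array([-1.29947293,  0.41796969, -0.01027137,  1.61413789,  0.00467868,
        1.11069696, -0.05297874]), 'qd': array([ 4.72870054e-04, -1.43669346e-03,  1.33778783e-03, -3.35092486e-05,
       -4.39741624e-04,  7.59834798e-04, -1.52916745e-03]), 'effort': array([ 7.33934087e-06, -8.64453936e+01,  6.78907894e-01, -4.34907603e+01,
        1.90673803e-02,  7.35346548e-03, -6.94711105e-06]), 'ee_pos': array([0.19226187, 0.59434811, 0.23067833]), 'orientation': array([ 1.55779155e-01,  9.87791730e-01, -5.91881925e-04, -5.11291783e-05]), 'ft_force': array([ 0.88993667,  0.38869063, -0.72567386]), 'moment': array([ 7.51289907e-02, -9.67564989e-03, -1.15596068e-05]), 'grasp_force': 0.0, 'gripper_width': 0.08546599108180099}
scene {'intrinsics': array([[432.01327122,   0.        , 281.68831072],
       [  0.        , 432.01327122, 208.09061445],
       [  0.        ,   0.        ,   1.        ]]), 'dist_coeffs': array([-0.04523768,  0.        ,  0.        ,  0.        ,  0.        ]), 'R': array([[ 0.79219621, -0.61021357,  0.00803549],
       [-0.35246616, -0.46825102, -0.81025218],
       [ 0.4981895 ,  0.63904646, -0.58602631]]), 't': array([-0.36952433,  0.29093344,  0.85417242])}
top {'intrinsics': array([[481.9582899 ,   0.        , 277.98524071],
       [  0.        , 481.9582899 , 214.85927812],
       [  0.        ,   0.        ,   1.        ]]), 'dist_coeffs': array([-0.16676503,  0.        ,  0.        ,  0.        ,  0.        ]), 'R': array([[-5.85916480e-02, -9.98281990e-01,  2.94703780e-04],
       [-9.77234775e-01,  5.72960297e-02, -2.04277653e-01],
       [ 2.03909817e-01, -1.22569591e-02, -9.78912945e-01]]), 't': array([0.08725968, 0.53961117, 1.5578536 ])}
```

View pics/scene0.png

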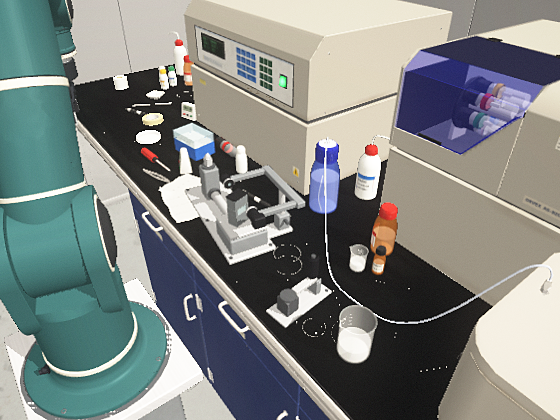

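View pics/top0.png

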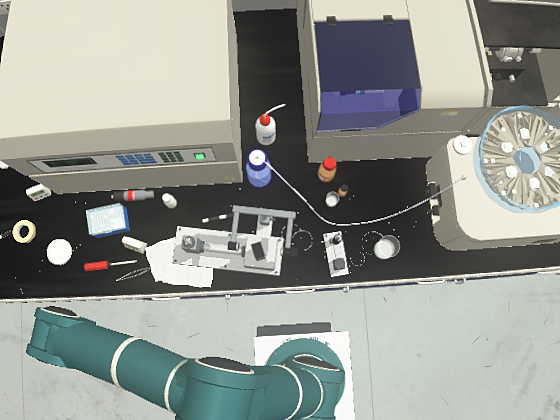

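```bash
cat > h.py <<'E'
from rig import robot
import cv2,numpy as np
from scipy.spatial.transform import Rotation as Rn
def ray(c,uv):
    p=cv2.undistortPoints(np.array([[uv]],float),c["intrinsics"],c["dist_coeffs"])[0,0]
    R=np.array(c["R"]);return -R.T@c["t"],R.T@np.array([p[0],p[1],1.])
def onz(c,uv,z):
    o,d=ray(c,uv);return o+d*(z-o[2])/d[2]
def tri(rs):
    A=np.zeros((3,3));b=np.zeros(3)
    for o,d in rs:
        d=d/np.linalg.norm(d);P=np.eye(3)-np.outer(d,d);A+=P;b+=P@o
    x=np.linalg.solve(A,b);return x,[np.linalg.norm(np.cross(x-o,d/np.linalg.norm(d))) for o,d in rs]
def proj(c,X):
    return cv2.projectPoints(np.array([X],float),cv2.Rodrigues(np.array(c["R"]))[0],np.array(c["t"]),c["intrinsics"],c["dist_coeffs"])[0].ravel()
E
python3 - <<'E'
import cv2
t=cv2.imread("pics/top0.png")[195:290,165:355]; cv2.imwrite("pics/t1.png",cv2.resize(t,None,fx=4,fy=4,interpolation=cv2.INTER_CUBIC))
t=cv2.imread("pics/scene0.png")[140:330,170:340]; cv2.imwrite("pics/s1.png",cv2.resize(t,None,fx=3,fy=3,interpolation=cv2.INTER_CUBIC))
E
```

```text
(no output)
```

View pics/t1.png

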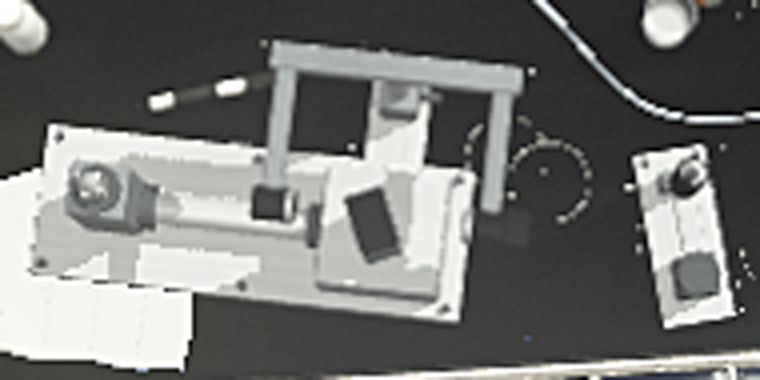

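View pics/s1.png

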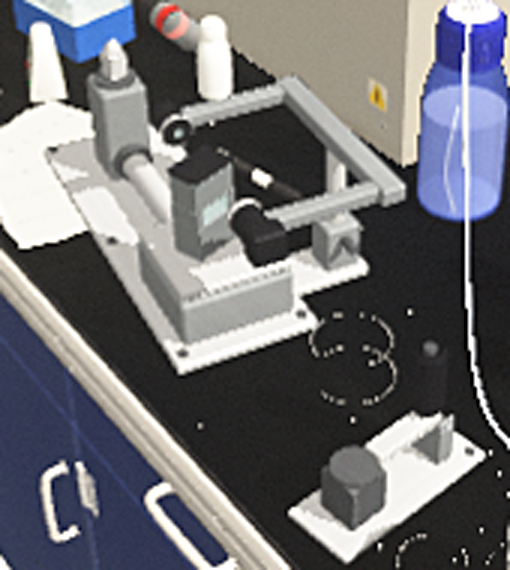

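```bash
python3 - <<'E'
from h import *
T=robot.get_calibration("top");S=robot.get_calibration("scene")
t=lambda x,y:(165+x/4,195+y/4); s=lambda x,y:(170+x/3,140+y/3)
np.set_printoptions(precision=4,suppress=True)
for n,a,b in [("tip",(97,183),(111,42)),("handletop",(692,172),(432,348)),("hubtop",(695,272),(355,462)),("cell",(372,224),(200,165)),("barR",(522,78),(403,182)),("barL",(272,45),(293,78))]:
    print(n,tri([ray(T,t(*a)),ray(S,s(*b))]))
print("tip z",onz(S,s(111,42),.153),onz(T,t(97,183),.153))
print("cell z",onz(S,s(200,165),.15),[onz(T,t(*p),.15)[:2] for p in [(345,200),(377,190),(402,247),(373,263)]])
for p in [(55,125),(475,172),(460,322),(35,270)]: print("base",onz(T,t(*p),.008)[:2])
for p in [(635,155),(705,143),(738,315),(668,328)]: print("rest",onz(T,t(*p),.006)[:2])
c=robot.get_calibration("wrist"); st=robot.read_state()
R=Rn.from_quat(st["orientation"]).as_matrix(); o=-np.array(c["R"]).T@c["t"]
print("wristcam in tool",R.T@(o-st["ee_pos"]),R.T@np.array(c["R"]).T, c["intrinsics"],c["dist_coeffs"]); print(R)
E
```

```text
tip (array([0.4589, 0.3382, 0.1511]), [np.float64(0.0014746590839270443), np.float64(0.001474659083927092)])
handletop (array([ 0.4472, -0.1327,  0.1138]), [np.float64(0.0027056782073715856), np.float64(0.0027056782073714963)])
hubtop (array([ 0.374 , -0.1375,  0.0477]), [np.float64(0.0032496867294509986), np.float64(0.0032496867294509436)])
cell (array([0.4172, 0.124 , 0.1447]), [np.float64(0.0034059852273338616), np.float64(0.0034059852273338764)])
barR (array([ 0.526 , -0.0011,  0.1515]), [np.float64(0.004897357238881147), np.float64(0.004897357238881054)])
barL (array([0.5648, 0.1966, 0.1409]), [np.float64(0.0027123978019776658), np.float64(0.0027123978019777868)])
tip z [0.4587 0.3346 0.153 ] [0.4572 0.3385 0.153 ]
cell z [0.4165 0.1161 0.15  ] [array([0.4334, 0.1453]), array([0.4398, 0.1201]), array([0.3941, 0.103 ]), array([0.383 , 0.1261])]
base [0.5337 0.3997]
base [0.472 0.04 ]
base [0.345  0.0604]
base [0.4088 0.4196]
rest [ 0.4789 -0.098 ]
rest [ 0.4857 -0.1591]
rest [ 0.3365 -0.1751]
rest [ 0.3293 -0.1147]
wristcam in tool [ 0.0744 -0.0001 -0.143 ] [[ 0.0007 -0.9564 -0.292 ]
 [ 1.      0.0005  0.0007]
 [-0.0005 -0.292   0.9564]] [[294.6411   0.     284.2122]
 [  0.     294.6411 208.5043]
 [  0.       0.       1.    ]] [0.0086 0.     0.     0.     0.    ]
[[-0.9515  0.3077 -0.0002]
 [ 0.3077  0.9515 -0.001 ]
 [-0.0001 -0.0011 -1.    ]]
```

Emit:
servo_tool(
  increments=[
    {"travel":[-0.187,-0.245,-0.04],"rot":[0,0,0],"fingers":1},
    {"travel":[-0.187,-0.245,-0.04],"rot":[0,0,0],"fingers":1},
    {"travel":[-0.187,-0.245,-0.04],"rot":[0,0,0],"fingers":1},
    {"travel":[-0.187,-0.245,-0.04],"rot":[0,0,0],"fingers":1},
    {"travel":[-0.187,-0.245,-0.04],"rot":[0,0,0],"fingers":1},
  ],
)

```text
time_s: 0.52
ee_pos: [0.2438, 0.4477, 0.2511]
orientation: [0.156, 0.988, -0.0, -0.0]
ft_force: [0.4, -0.3, -0.0]
gripper_width: 0.0854
grasp_force: 0.0
```

Emit:
servo_tool(
  increments=[
    {"travel":[-0.187,-0.245,0],"rot":[0,0,0],"fingers":1},
    {"travel":[-0.187,-0.245,0],"rot":[0,0,0],"fingers":1},
    {"travel":[-0.187,-0.245,0],"rot":[0,0,0],"fingers":1},
    {"travel":[-0.187,-0.245,0],"rot":[0,0,0],"fingers":1},
    {"travel":[-0.187,-0.245,0],"rot":[0,0,0],"fingers":1},
  ],
)

```text
time_s: 0.93
ee_pos: [0.2949, 0.3024, 0.2511]
orientation: [0.156, 0.988, -0.0, -0.0]
ft_force: [1.1, 0.9, 0.8]
gripper_width: 0.0852
grasp_force: 0.0
```

Emit:
servo_tool(
  increments=[
    {"travel":[-0.187,-0.245,0],"rot":[0,0,0],"fingers":1},
    {"travel":[-0.187,-0.245,0],"rot":[0,0,0],"fingers":1},
    {"travel":[-0.187,-0.245,0],"rot":[0,0,0],"fingers":1},
    {"travel":[-0.187,-0.245,0],"rot":[0,0,0],"fingers":1},
    {"travel":[-0.187,-0.245,0],"rot":[0,0,0],"fingers":1},
  ],
)

```text
time_s: 1.35
ee_pos: [0.3462, 0.1571, 0.2512]
orientation: [0.156, 0.988, 0.0, -0.0]
ft_force: [0.9, 0.3, 0.4]
gripper_width: 0.0851
grasp_force: 0.0
```

Emit:
servo_tool(
  increments=[
    {"travel":[-0.187,-0.245,0],"rot":[0,0,0],"fingers":1},
    {"travel":[-0.187,-0.245,0],"rot":[0,0,0],"fingers":1},
    {"travel":[-0.187,-0.245,0],"rot":[0,0,0],"fingers":1},
    {"travel":[-0.187,-0.245,0],"rot":[0,0,0],"fingers":1},
    {"travel":[-0.187,-0.245,0],"rot":[0,0,0],"fingers":1},
  ],
)

```text
time_s: 1.77
ee_pos: [0.3974, 0.0118, 0.2513]
orientation: [0.156, 0.988, 0.0, 0.0]
ft_force: [1.6, 0.8, 0.3]
gripper_width: 0.0852
grasp_force: 0.0
```

Emit:
servo_tool(
  increments=[
    {"travel":[-0.187,-0.245,0],"rot":[0,0,0],"fingers":1},
    {"travel":[-0.187,-0.245,0],"rot":[0,0,0],"fingers":1},
    {"travel":[-0.187,-0.245,0],"rot":[0,0,0],"fingers":1},
    {"travel":[-0.187,-0.245,0],"rot":[0,0,0],"fingers":1},
    {"travel":[-0.187,-0.245,0],"rot":[0,0,0],"fingers":1},
  ],
)

```text
time_s: 2.18
ee_pos: [0.4488, -0.1334, 0.2513]
orientation: [0.156, 0.988, 0.0, 0.0]
ft_force: [0.3, 0.5, 0.6]
gripper_width: 0.0855
grasp_force: 0.0
```

Emit:
servo_tool(
  increments=[
    {"travel":[0,0,0],"rot":[0,0,0.0183],"fingers":1},
    {"travel":[0,0,0],"rot":[0,0,0.0183],"fingers":1},
    {"travel":[0,0,0],"rot":[0,0,0.0183],"fingers":1},
    {"travel":[0,0,0],"rot":[0,0,0.0183],"fingers":1},
    {"travel":[0,0,0],"rot":[0,0,0.0183],"fingers":1},
  ],
)

```text
time_s: 2.6
ee_pos: [0.4485, -0.132, 0.2511]
orientation: [0.432, 0.902, -0.0, -0.0]
ft_force: [-0.1, 0.6, -1.1]
gripper_width: 0.0851
grasp_force: 0.0
```

Emit:
servo_tool(
  increments=[
    {"travel":[0,0,0],"rot":[0,0,0.0183],"fingers":1},
    {"travel":[0,0,0],"rot":[0,0,0.0183],"fingers":1},
    {"travel":[0,0,0],"rot":[0,0,0.0183],"fingers":1},
    {"travel":[0,0,0],"rot":[0,0,0.0183],"fingers":1},
    {"travel":[0,0,0],"rot":[0,0,0.0183],"fingers":1},
  ],
)

```text
time_s: 3.02
ee_pos: [0.4485, -0.1319, 0.2512]
orientation: [0.67, 0.742, -0.0, -0.0]
ft_force: [0.7, -0.0, -0.4]
gripper_width: 0.0856
grasp_force: 0.0
```

```bash
python3 - <<'E'
from h import *
np.set_printoptions(precision=4,suppress=True)
st=robot.read_state(); im=robot.camera("wrist"); cv2.imwrite("pics/w1.png",im)
print(st["ee_pos"],Rn.from_quat(st["orientation"]).as_matrix(),st["joint_positions"])
c=robot.get_calibration("wrist")
print(proj(c,[.447,-.133,.114]),proj(c,[.374,-.1375,.05]))
E
```

```text
[ 0.4485 -0.1319  0.2512] [[-0.1023  0.9948 -0.0003]
 [ 0.9948  0.1023  0.    ]
 [ 0.0001 -0.0003 -1.    ]] [-0.5678  0.1439  0.8673  1.9885 -0.1254  1.0634  0.4581]
[282.5477 198.6705] [221.3717 182.7592]
```

View pics/w1.png

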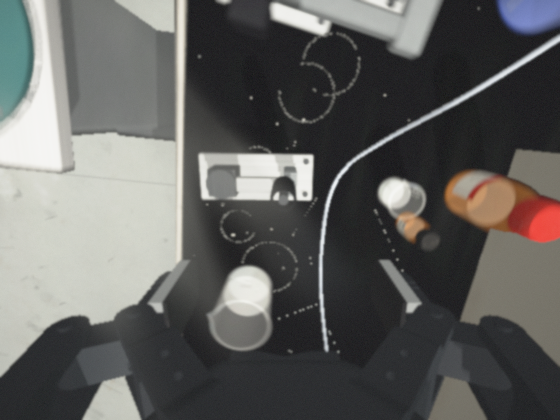

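```bash
python3 - <<'E'
from h import *
np.set_printoptions(precision=4,suppress=True)
c=robot.get_calibration("wrist"); im=cv2.imread("pics/w1.png")
g=cv2.cvtColor(im,6)
print("handle",onz(c,(284.5,196),.117),"hub",onz(c,(222,181),.052))
m=(g[140:215,190:325]>170).astype(np.uint8)
n,l,s,ce=cv2.connectedComponentsWithStats(m); k=1+np.argmax(s[1:,4])
ys,xs=np.where(l==k); P=np.array([onz(c,(x+190,y+140),.006)[:2] for x,y in zip(xs,ys)],np.float32)
print("rest",cv2.minAreaRect(P))
E
```

```text
handle [ 0.4486 -0.1293  0.117 ] hub [ 0.3751 -0.1349  0.052 ]
rest ((0.41066938638687134, -0.13555756211280823), (0.1498977094888687, 0.06071421504020691), 5.3873724937438965)
```

Emit:
servo_tool(
  increments=[
    {"travel":[0.02,0,0.18],"fingers":1},
    {"travel":[0,0,0.18],"fingers":1},
    {"travel":[0,0,0.18],"fingers":1},
    {"travel":[0,0,0.18],"fingers":1},
    {"travel":[0,0,0.18],"fingers":1},
  ],
)

```text
schema error: expected keys rot, travel, fingers
```

Emit:
servo_tool(
  increments=[
    {"travel":[0,0,0.18],"fingers":1},
    {"travel":[0,0,0.18],"fingers":1},
    {"travel":[0,0,0.18],"fingers":1},
    {"travel":[0,0,0.18],"fingers":1},
    {"travel":[0,0,0.18],"fingers":1},
  ],
)

```text
schema error: expected keys rot, travel, fingers
```

Emit:
servo_tool(
  increments=[
    {"travel":[0,0,0],"fingers":0.2},
    {"travel":[0,0,0],"fingers":0.2},
    {"travel":[0,0,0],"fingers":0.2},
    {"travel":[0,0,0],"fingers":0.2},
    {"travel":[0,0,0],"fingers":0.2},
  ],
  grip_force=80,
)

```text
schema error: expected keys rot, travel, fingers
```

Emit:
servo_tool(
  increments=[
    {"travel":[0,0,0],"fingers":0.2},
    {"travel":[0,0,0],"fingers":0.2},
    {"travel":[0,0,0],"fingers":0.2},
    {"travel":[0,0,0],"fingers":0.2},
    {"travel":[0,0,0],"fingers":0.2},
  ],
  grip_force=80,
)

```text
schema error: expected keys rot, travel, fingers
```

Emit:
servo_tool(
  increments=[
    {"travel":[0.02,0,0.18],"rot":[0,0,0],"fingers":1},
    {"travel":[0,0,0.18],"rot":[0,0,0],"fingers":1},
    {"travel":[0,0,0.18],"rot":[0,0,0],"fingers":1},
    {"travel":[0,0,0.18],"rot":[0,0,0],"fingers":1},
    {"travel":[0,0,0.18],"rot":[0,0,0],"fingers":1},
  ],
)

```text
time_s: 3.48
ee_pos: [0.4483, -0.1299, 0.1604]
orientation: [0.667, 0.745, -0.0, -0.0]
ft_force: [0.1, 0.2, -0.1]
gripper_width: 0.0857
grasp_force: 0.0
```

Emit:
servo_tool(
  increments=[
    {"travel":[0,0,0.18],"rot":[0,0,0],"fingers":1},
    {"travel":[0,0,0.18],"rot":[0,0,0],"fingers":1},
    {"travel":[0,0,0.18],"rot":[0,0,0],"fingers":1},
    {"travel":[0,0,0.18],"rot":[0,0,0],"fingers":1},
    {"travel":[0,0,0.18],"rot":[0,0,0],"fingers":1},
  ],
)

```text
time_s: 3.9
ee_pos: [0.4482, -0.13, 0.0703]
orientation: [0.667, 0.745, -0.0, -0.0]
ft_force: [0.4, 0.2, 0.4]
gripper_width: 0.0852
grasp_force: 0.0
```

Emit:
servo_tool(
  increments=[
    {"travel":[0,0,0],"rot":[0,0,0],"fingers":0.2},
    {"travel":[0,0,0],"rot":[0,0,0],"fingers":0.2},
    {"travel":[0,0,0],"rot":[0,0,0],"fingers":0.2},
    {"travel":[0,0,0],"rot":[0,0,0],"fingers":0.2},
    {"travel":[0,0,0],"rot":[0,0,0],"fingers":0.2},
  ],
  grip_force=80,
)

```text
time_s: 4.32
ee_pos: [0.449, -0.13, 0.0722]
orientation: [0.668, 0.745, 0.0, 0.001]
ft_force: [0.2, 0.6, 17.5]
gripper_width: 0.0257
grasp_force: 59.0
```

Emit:
servo_tool(
  increments=[
    {"travel":[0,0,0],"rot":[0,0,0],"fingers":0.2},
    {"travel":[0,0,0],"rot":[0,0,0],"fingers":0.2},
    {"travel":[0,0,0],"rot":[0,0,0],"fingers":0.2},
    {"travel":[0,0,0],"rot":[0,0,0],"fingers":0.2},
    {"travel":[0,0,0],"rot":[0,0,0],"fingers":0.2},
  ],
  grip_force=80,
)

```text
time_s: 4.73
ee_pos: [0.449, -0.13, 0.0724]
orientation: [0.668, 0.744, 0.001, 0.001]
ft_force: [-3.1, 1.3, 13.4]
gripper_width: 0.0257
grasp_force: 77.6
```

Emit:
servo_tool(
  increments=[
    {"travel":[0,0,-0.08],"rot":[0,0,0],"fingers":0.2},
    {"travel":[0,0,-0.2],"rot":[0,0,0],"fingers":0.2},
    {"travel":[0,0,-0.25],"rot":[0,0,0],"fingers":0.2},
    {"travel":[0,0,-0.25],"rot":[0,0,0],"fingers":0.2},
    {"travel":[0,0,-0.25],"rot":[0,0,0],"fingers":0.2},
  ],
)

```text
time_s: 5.15
ee_pos: [0.4481, -0.1302, 0.176]
orientation: [0.668, 0.744, -0.0, 0.0]
ft_force: [0.2, -0.4, -1.7]
gripper_width: 0.0253
grasp_force: 78.9
```

Emit:
servo_tool(
  increments=[
    {"travel":[0,0,-0.25],"rot":[0,0,0],"fingers":0.2},
    {"travel":[0,0,-0.25],"rot":[0,0,0],"fingers":0.2},
    {"travel":[0,0,-0.25],"rot":[0,0,0],"fingers":0.2},
    {"travel":[0,0,-0.25],"rot":[0,0,0],"fingers":0.2},
    {"travel":[0,0,-0.1],"rot":[0,0,0],"fingers":0.2},
  ],
)

```text
time_s: 5.57
ee_pos: [0.449, -0.1306, 0.2876]
orientation: [0.668, 0.744, 0.001, 0.001]
ft_force: [-0.3, 0.0, -2.5]
gripper_width: 0.0254
grasp_force: 78.9
```

```bash
python3 - <<'E'
from h import *
np.set_printoptions(precision=4,suppress=True)
st=robot.read_state(); im=robot.camera("wrist"); cv2.imwrite("pics/w2.png",im)
print(st["ee_pos"],st["ft_force"],st["moment"],Rn.from_quat(st["orientation"]).as_matrix())
T=cv2.imread("pics/top0.png")
s=robot.camera("scene")
a=cv2.resize(im[100:300,180:380],(400,400)); b=cv2.resize(s[200:300,240:340],(400,400))
cv2.imwrite("pics/m2.png",np.hstack([a,b]))
E
```

```text
[ 0.449  -0.1306  0.2876] [-0.3468  0.03   -2.4539] [ 0.0687 -0.1058  0.0613] [[-0.1076  0.9942  0.0037]
 [ 0.9942  0.1076  0.0005]
 [ 0.0001  0.0037 -1.    ]]
```

View pics/m2.png

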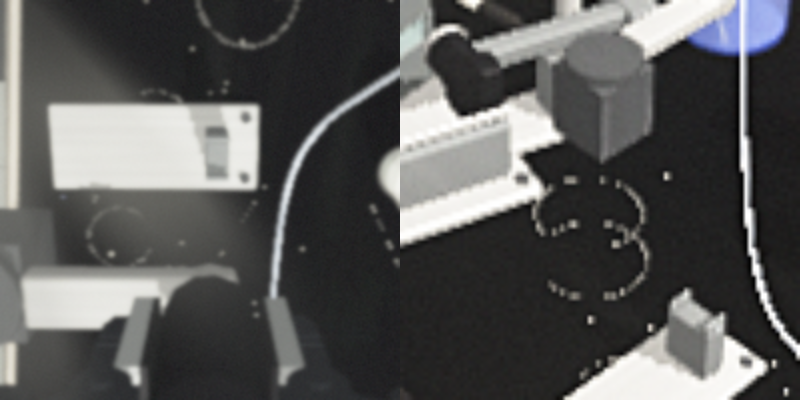

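Emit:
servo_tool(
  increments=[
    {"travel":[0.1,0.036,0],"rot":[0,0,0],"fingers":0.2},
    {"travel":[0.2,0.071,0],"rot":[0,0,0],"fingers":0.2},
    {"travel":[0.25,0.089,0],"rot":[0,0,0],"fingers":0.2},
    {"travel":[0.25,0.089,0],"rot":[0,0,0],"fingers":0.2},
    {"travel":[0.25,0.089,0],"rot":[0,0,0],"fingers":0.2},
  ],
)

```text
time_s: 6.08
ee_pos: [0.4737, -0.0204, 0.2829]
orientation: [0.668, 0.744, -0.001, -0.001]
ft_force: [0.8, 0.5, -3.0]
gripper_width: 0.0254
grasp_force: 78.9
```

Emit:
servo_tool(
  increments=[
    {"travel":[0.25,0.089,0],"rot":[0,0,0],"fingers":0.2},
    {"travel":[0.25,0.089,0],"rot":[0,0,0],"fingers":0.2},
    {"travel":[0.25,0.089,0],"rot":[0,0,0],"fingers":0.2},
    {"travel":[0.25,0.089,0],"rot":[0,0,0],"fingers":0.2},
    {"travel":[0.25,0.089,0],"rot":[0,0,0],"fingers":0.2},
  ],
)

```text
time_s: 6.5
ee_pos: [0.5045, 0.1086, 0.2826]
orientation: [0.668, 0.744, -0.001, -0.0]
ft_force: [0.1, -0.7, -0.8]
gripper_width: 0.0252
grasp_force: 78.9
```

Emit:
servo_tool(
  increments=[
    {"travel":[0.25,0.089,0],"rot":[0,0,0],"fingers":0.2},
    {"travel":[0.25,0.089,0],"rot":[0,0,0],"fingers":0.2},
    {"travel":[0.25,0.089,0],"rot":[0,0,0],"fingers":0.2},
    {"travel":[0.2,0.071,0],"rot":[0,0,0],"fingers":0.2},
    {"travel":[0.1,0.036,0],"rot":[0,0,0],"fingers":0.2},
  ],
)

```text
time_s: 6.92
ee_pos: [0.5304, 0.2185, 0.2821]
orientation: [0.667, 0.745, -0.001, -0.0]
ft_force: [0.5, 1.2, -1.6]
gripper_width: 0.0252
grasp_force: 78.9
```

```bash
python3 - <<'E'
from h import *
np.set_printoptions(precision=4,suppress=True)
st=robot.read_state(); im=robot.camera("wrist"); cv2.imwrite("pics/w3.png",im)
print(st["ee_pos"],st["joint_positions"])
c=robot.get_calibration("wrist");p=proj(c,[.458,.337,.153]);print(p,proj(c,[.458,.337,.115]))
x,y=[int(v) for v in p]
cr=im[max(0,y-60):y+90,max(0,x-70):x+130]; print(max(0,x-70),max(0,y-60))
cv2.imwrite("pics/m3.png",cv2.resize(cr,None,fx=4,fy=4,interpolation=cv2.INTER_CUBIC))
E
```

```text
[0.5304 0.2185 0.2821] [-0.9605  0.3288  0.6511  1.7006 -0.2121  1.1866 -0.1439]
[213.6328  54.3464] [222.8455  62.6179]
143 0
```

View pics/m3.png

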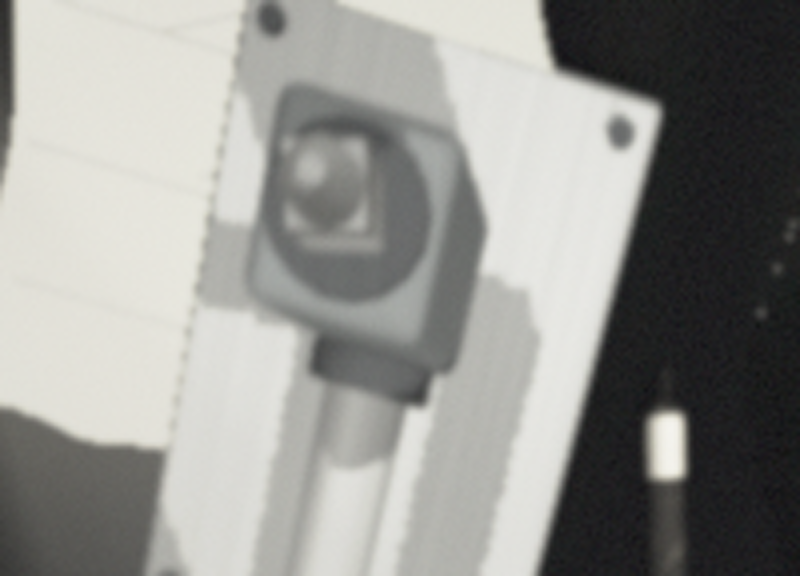

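```bash
python3 - <<'E'
from h import *
np.set_printoptions(precision=4,suppress=True)
c=robot.get_calibration("wrist"); im=cv2.imread("pics/w3.png");g=cv2.cvtColor(im,6)
q=lambda x,y,z:onz(c,(143+x/4,y/4),z)[:2]
K=[q(368,137,.139),q(372,232,.139),q(286,238,.139),q(285,134,.139)]
a=lambda u,v:np.degrees(np.arctan2(*(v-u)[::-1]))
print("sq",np.mean(K,0),[np.linalg.norm(K[i]-K[i-1]) for i in range(4)],a(K[2],K[1]),a(K[1],K[0])-90,a(K[3],K[0]),a(K[2],K[3])-90)
print("base edge",a(q(303,250,.115),q(383,247,.115)))
# collar circle
cr=np.array([q(345+84*np.cos(t),217+84*np.sin(t),.115) for t in np.arange(0,6.3,.1)]);print("collar",cr.mean(0),np.ptp(cr,0))
print("tip",q(318,165,.153))
st=robot.read_state();R=Rn.from_quat(st["orientation"]).as_matrix()
print("tool y yaw",a(np.zeros(2),R[:2,1]))
cv2.imwrite("pics/m4.png",cv2.resize(im[200:320,120:320],None,fx=4,fy=4))
E
```

```text
sq [0.4642 0.3465] [np.float64(0.017760496192084564), np.float64(0.01833956611562757), np.float64(0.018963781477719367), np.float64(0.020128409995413807)] 10.084635858844715 6.2770388557410115 4.678031051689237 2.9494680250293186
base edge 8.432567550157374
collar [0.4637 0.3447] [0.0395 0.036 ]
tip [0.4648 0.3475]
tool y yaw 6.393330318890208
```

View pics/m4.png

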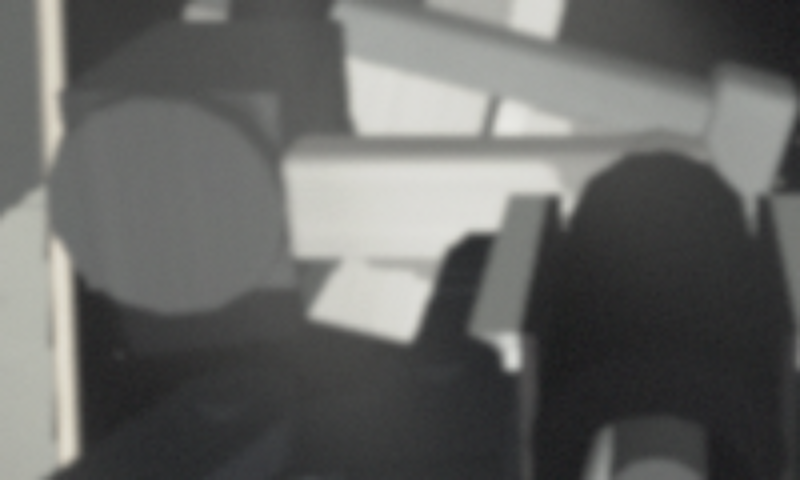

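```bash
python3 - <<'E'
from h import *
np.set_printoptions(precision=4,suppress=True)
c=robot.get_calibration("wrist"); st=robot.read_state();R=Rn.from_quat(st["orientation"]).as_matrix()
m=lambda x,y:(120+x/4,200+y/4)
for z in(.262,.267,.272):
    A,B,C,D=[onz(c,m(*p),z) for p in [(290,158),(560,165),(295,258),(480,261)]]
    tl=lambda X:(R.T@(X-st["ee_pos"]))[:2]
    print(z,tl(A),tl(B),tl(C),tl(D),"hub",tl(onz(c,m(168,205),z)))
im=robot.camera("scene"); T=robot.camera("top"); cv2.imwrite("pics/sc5.png",im)
S=robot.get_calibration("scene");t=robot.get_calibration("top")
d=np.vstack([cv2.resize(im[100:200,160:300],None,fx=4,fy=3)])
for X in([.458,.337,.153],[.4645,.3465,.153],[.455,.212,.265],st["ee_pos"]): print(proj(S,X),proj(t,X))
E
```

```text
0.262 [ 0.0052 -0.0547] [ 0.0041 -0.0144] [-0.0114 -0.0554] [-0.0119 -0.027 ] hub [-0.0025 -0.0738]
0.267 [ 0.0073 -0.053 ] [ 0.0063 -0.0139] [-0.0088 -0.0537] [-0.0092 -0.0262] hub [-0.0002 -0.0716]
0.272 [ 0.0094 -0.0513] [ 0.0084 -0.0135] [-0.0061 -0.052 ] [-0.0066 -0.0254] hub [ 0.0022 -0.0693]
[206.3504 153.7526] [189.7085 240.4807]
[206.7001 151.7838] [186.6575 238.5956]
[226.3039 133.5634] [225.7075 233.2076]
[249.8211 118.4599] [221.6255 206.5963]
```

Emit:
servo_tool(
  increments=[
    {"travel":[0.08,0,0.04],"rot":[0,0,0],"fingers":0.2},
    {"travel":[0.15,0,0.06],"rot":[0,0,0],"fingers":0.2},
    {"travel":[0.15,0,0.06],"rot":[0,0,0],"fingers":0.2},
    {"travel":[0.15,0,0.06],"rot":[0,0,0],"fingers":0.2},
    {"travel":[0.07,0,0.03],"rot":[0,0,0],"fingers":0.2},
  ],
)

```text
time_s: 7.48
ee_pos: [0.5232, 0.2787, 0.2578]
orientation: [0.667, 0.745, -0.001, -0.0]
ft_force: [-0.1, 0.2, -1.8]
gripper_width: 0.0247
grasp_force: 78.9
```

```bash
python3 - <<'E'
from h import *
np.set_printoptions(precision=4,suppress=True)
st=robot.read_state(); im=robot.camera("wrist"); cv2.imwrite("pics/w6.png",im)
c=robot.get_calibration("wrist");print(st["ee_pos"],proj(c,[.458,.337,.153]),proj(c,[.4645,.3465,.153]))
cv2.imwrite("pics/m6.png",cv2.resize(im[60:320,100:330],None,fx=2.3,fy=2.3,interpolation=cv2.INTER_CUBIC))
E
```

```text
[0.5232 0.2787 0.2578] [212.7839 130.7809] [221.3748 119.5747]
```

View pics/m6.png

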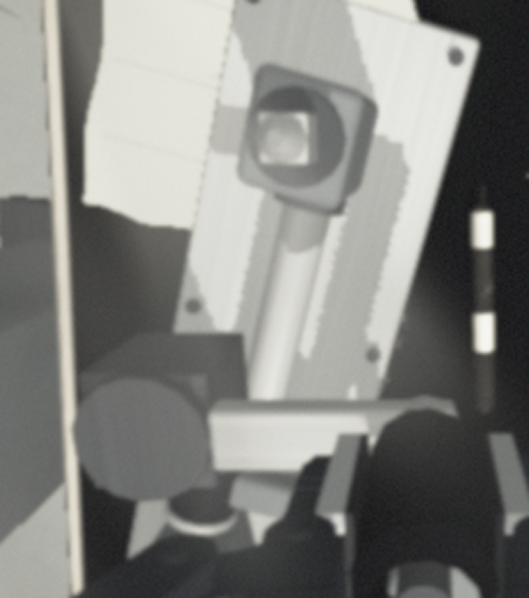

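Emit:
servo_tool(
  increments=[
    {"travel":[0.08,0.03,0],"rot":[0,0,0],"fingers":0.2},
    {"travel":[0.2,0.07,0],"rot":[0,0,0],"fingers":0.2},
    {"travel":[0.2,0.07,0],"rot":[0,0,0],"fingers":0.2},
    {"travel":[0.2,0.06,0],"rot":[0,0,0],"fingers":0.2},
    {"travel":[0.075,0.023,0],"rot":[0,0,0],"fingers":0.2},
  ],
)

```text
time_s: 7.95
ee_pos: [0.5415, 0.3563, 0.2592]
orientation: [0.667, 0.745, 0.0, -0.0]
ft_force: [-0.5, 1.1, -1.4]
gripper_width: 0.0252
grasp_force: 78.9
```

Emit:
servo_tool(
  increments=[
    {"travel":[0,0,0.07],"rot":[0,0,0],"fingers":0.2},
    {"travel":[0,0,0.1],"rot":[0,0,0],"fingers":0.2},
    {"travel":[0,0,0.1],"rot":[0,0,0],"fingers":0.2},
    {"travel":[0,0,0.05],"rot":[0,0,0],"fingers":0.2},
    {"travel":[0,0,0.03],"rot":[0,0,0],"fingers":0.2},
  ],
)

```text
time_s: 8.37
ee_pos: [0.5411, 0.3523, 0.2231]
orientation: [0.668, 0.744, -0.001, -0.0]
ft_force: [-0.3, 0.2, -1.9]
gripper_width: 0.0255
grasp_force: 78.8
```

```bash
python3 - <<'E'
from h import *
np.set_printoptions(precision=4,suppress=True)
st=robot.read_state(); print(st["ee_pos"],st["ft_force"],st["moment"])
a=robot.camera("scene")[110:190,170:270];b=robot.camera("top")[205:265,155:255]
cv2.imwrite("pics/m7.png",np.hstack([cv2.resize(a,(400,320)),cv2.resize(b,(400,320))]))
E
```

```text
[0.5411 0.3523 0.2231] [-0.2802  0.1799 -1.896 ] [ 0.0397 -0.0827  0.0208]
```

View pics/m7.png

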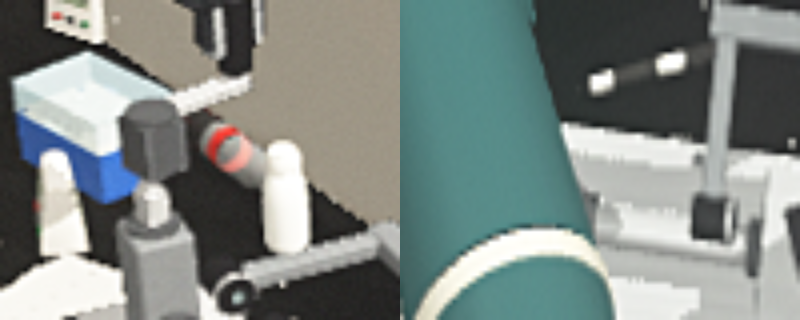

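Emit:
servo_tool(
  increments=[
    {"travel":[0.02,-0.003,0],"rot":[0,0,0],"fingers":0.2},
    {"travel":[0.02,-0.003,0],"rot":[0,0,0],"fingers":0.2},
    {"travel":[0,0,0.03],"rot":[0,0,0],"fingers":0.2},
    {"travel":[0,0,0.03],"rot":[0,0,0],"fingers":0.2},
    {"travel":[0,0,0.03],"rot":[0,0,0],"fingers":0.2},
  ],
)

```text
time_s: 8.88
ee_pos: [0.5403, 0.3573, 0.2151]
orientation: [0.668, 0.744, 0.0, 0.0]
ft_force: [0.2, -0.8, -1.8]
gripper_width: 0.0257
grasp_force: 78.9
```

```bash
python3 - <<'E'
from h import *
np.set_printoptions(precision=4,suppress=True)
st=robot.read_state(); print(st["ee_pos"],st["ft_force"],st["moment"])
E
```

```text
[0.5403 0.3573 0.2151] [ 0.1842 -0.7833 -1.8462] [ 0.0018 -0.0624 -0.0358]
```

Emit:
servo_tool(
  increments=[
    {"travel":[0,0,0.02],"rot":[0,0,0],"fingers":0.2},
    {"travel":[0,0,0.02],"rot":[0,0,0],"fingers":0.2},
    {"travel":[0,0,0.02],"rot":[0,0,0],"fingers":0.2},
    {"travel":[0,0,0.02],"rot":[0,0,0],"fingers":0.2},
    {"travel":[0,0,0],"rot":[0,0,0],"fingers":0.2},
  ],
)

```text
time_s: 9.3
ee_pos: [0.5398, 0.3572, 0.2067]
orientation: [0.668, 0.744, -0.001, -0.0]
ft_force: [-3.2, -0.2, -2.7]
gripper_width: 0.0253
grasp_force: 78.9
```

Emit:
servo_tool(
  increments=[
    {"travel":[0,-0.01,0.02],"rot":[0,0,0],"fingers":0.2},
    {"travel":[0,-0.005,0.02],"rot":[0,0,0],"fingers":0.2},
    {"travel":[0,0,0.02],"rot":[0,0,0],"fingers":0.2},
    {"travel":[0,0,0.02],"rot":[0,0,0],"fingers":0.2},
    {"travel":[0,0,0],"rot":[0,0,0],"fingers":0.2},
  ],
)

```text
time_s: 9.72
ee_pos: [0.5388, 0.357, 0.1988]
orientation: [0.668, 0.744, -0.0, 0.0]
ft_force: [-2.3, 0.3, -1.8]
gripper_width: 0.0253
grasp_force: 78.9
```

Emit:
servo_tool(
  increments=[
    {"travel":[0,-0.01,0.02],"rot":[0,0,0],"fingers":0.2},
    {"travel":[0,-0.005,0.02],"rot":[0,0,0],"fingers":0.2},
    {"travel":[0,0,0.02],"rot":[0,0,0],"fingers":0.2},
    {"travel":[0,0,0.02],"rot":[0,0,0],"fingers":0.2},
    {"travel":[0,0,0],"rot":[0,0,0],"fingers":0.2},
  ],
)

```text
time_s: 10.13
ee_pos: [0.5373, 0.3569, 0.1908]
orientation: [0.668, 0.744, -0.0, 0.0]
ft_force: [-0.6, -0.1, -1.9]
gripper_width: 0.0254
grasp_force: 79.0
```

Emit:
servo_tool(
  increments=[
    {"travel":[0,0,0.03],"rot":[0,0,0],"fingers":0.2},
    {"travel":[0,0,0.03],"rot":[0,0,0],"fingers":0.2},
    {"travel":[0,0,0.03],"rot":[0,0,0],"fingers":0.2},
    {"travel":[0,0,0.02],"rot":[0,0,0],"fingers":0.2},
    {"travel":[0,0,0],"rot":[0,0,0],"fingers":0.2},
  ],
)

```text
time_s: 10.55
ee_pos: [0.5378, 0.357, 0.1805]
orientation: [0.668, 0.744, 0.0, 0.0]
ft_force: [-1.3, -0.3, 7.0]
gripper_width: 0.0254
grasp_force: 79.9
```

```bash
cat > crank.py <<'E'
from h import *
import sys
def rows(phi0,n,step,corr=(0,0)):
    st=robot.read_state();R=Rn.from_quat(st["orientation"]).as_matrix()
    C=np.array([.4631,.350]); p=st["ee_pos"][:2]+np.array(corr)
    f=np.radians(phi0-step*np.arange(1,n+1))
    P=np.c_[C[0]+.075*np.cos(f),C[1]+.075*np.sin(f)]
    D=np.diff(np.vstack([p,P]),axis=0)@R[:2,:2]*10
    for i,d in enumerate(D): print(i,np.round(d,3), end="\n" if i%5==4 else " ")
    print(st["ee_pos"],st["ft_force"])
E
python3 -c "
from crank import *
rows(5.4,25,18)
T=robot.get_calibration('top');print(onz(T,(190,185),0),onz(T,(190,175),.1))"
```

```text
0 [-0.231 -0.04 ] 1 [-0.208 -0.109] 2 [-0.164 -0.168] 3 [-0.104 -0.211] 4 [-0.034 -0.232]
5 [ 0.04  -0.231] 6 [ 0.109 -0.208] 7 [ 0.168 -0.164] 8 [ 0.211 -0.104] 9 [ 0.232 -0.034]
10 [0.231 0.04 ] 11 [0.208 0.109] 12 [0.164 0.168] 13 [0.104 0.211] 14 [0.034 0.232]
15 [-0.04   0.231] 16 [-0.109  0.208] 17 [-0.168  0.164] 18 [-0.211  0.104] 19 [-0.232  0.034]
20 [-0.231 -0.04 ] 21 [-0.208 -0.109] 22 [-0.164 -0.168] 23 [-0.104 -0.211] 24 [-0.034 -0.232]
[0.53775916 0.35701501 0.18049306] [-1.2776954  -0.30173115  7.02253245]
[0.68119097 0.35886836 0.        ] [0.68725324 0.3409473  0.1       ]
```

First a quarter turn, to feel it.

Emit:
servo_tool(
  increments=[
    {"travel":[-0.231,-0.04,-0.01],"rot":[0,0,0],"fingers":0.2},
    {"travel":[-0.208,-0.109,0],"rot":[0,0,0],"fingers":0.2},
    {"travel":[-0.164,-0.168,0],"rot":[0,0,0],"fingers":0.2},
    {"travel":[-0.104,-0.211,0],"rot":[0,0,0],"fingers":0.2},
    {"travel":[-0.034,-0.232,0],"rot":[0,0,0],"fingers":0.2},
  ],
)

```text
time_s: 10.97
ee_pos: [0.4701, 0.2732, 0.1814]
orientation: [0.669, 0.743, 0.001, 0.0]
ft_force: [3.7, 5.2, -3.4]
gripper_width: 0.0255
grasp_force: 79.4
```

```bash
python3 -c "
from crank import *
s=robot.read_state();print(s['ft_force'],s['moment'])
rows(-84.6,5,18)"
```

```text
[ 3.66867422  5.16524217 -3.39757843] [ 1.17577956 -0.8134256  -0.09546487]
0 [ 0.06  -0.229] 1 [ 0.109 -0.208] 2 [ 0.168 -0.164] 3 [ 0.21  -0.104] 4 [ 0.232 -0.034]
[0.47012821 0.27323389 0.18135753] [ 3.66867422  5.16524217 -3.39757843]
```

Emit:
servo_tool(
  increments=[
    {"travel":[0.06,-0.229,0],"rot":[0,0,0],"fingers":0.2},
    {"travel":[0.109,-0.208,0],"rot":[0,0,0],"fingers":0.2},
    {"travel":[0.168,-0.164,0],"rot":[0,0,0],"fingers":0.2},
    {"travel":[0.211,-0.104,0],"rot":[0,0,0],"fingers":0.2},
    {"travel":[0.232,-0.034,0],"rot":[0,0,0],"fingers":0.2},
  ],
)

```text
time_s: 11.38
ee_pos: [0.3871, 0.3445, 0.1815]
orientation: [0.668, 0.744, 0.0, 0.0]
ft_force: [20.5, -1.0, -14.5]
gripper_width: 0.0253
grasp_force: 79.6
```

Emit:
servo_tool(
  increments=[
    {"travel":[0.231,0.04,0],"rot":[0,0,0],"fingers":0.2},
    {"travel":[0.208,0.109,0],"rot":[0,0,0],"fingers":0.2},
    {"travel":[0.164,0.168,0],"rot":[0,0,0],"fingers":0.2},
    {"travel":[0.104,0.211,0],"rot":[0,0,0],"fingers":0.2},
    {"travel":[0.034,0.232,0],"rot":[0,0,0],"fingers":0.2},
  ],
)

```text
time_s: 11.8
ee_pos: [0.4557, 0.4249, 0.1798]
orientation: [0.668, 0.744, -0.003, 0.001]
ft_force: [-1.9, -21.3, -4.5]
gripper_width: 0.0248
grasp_force: 81.7
```

Emit:
servo_tool(
  increments=[
    {"travel":[-0.04,0.231,0],"rot":[0,0,0],"fingers":0.2},
    {"travel":[-0.109,0.208,0],"rot":[0,0,0],"fingers":0.2},
    {"travel":[-0.168,0.164,0],"rot":[0,0,0],"fingers":0.2},
    {"travel":[-0.211,0.104,0],"rot":[0,0,0],"fingers":0.2},
    {"travel":[-0.232,0.034,0],"rot":[0,0,0],"fingers":0.2},
  ],
)

```text
time_s: 12.22
ee_pos: [0.5377, 0.3585, 0.1806]
orientation: [0.668, 0.744, -0.001, -0.0]
ft_force: [-8.9, 1.7, -1.8]
gripper_width: 0.0254
grasp_force: 82.5
```

```bash
python3 -c "
from crank import *
s=robot.read_state();print(s['ft_force'],s['moment'],s['joint_positions'])
rows(5.4,5,18)"
```

```text
[-8.94590423  1.66653804 -1.80909242] [ 0.45944401  2.85653765 -0.11259183] [-1.0191071   0.55636425  0.54179852  1.61791572 -0.31834007  1.05820908
 -0.27744818]
0 [-0.246 -0.041] 1 [-0.208 -0.109] 2 [-0.164 -0.168] 3 [-0.104 -0.211] 4 [-0.033 -0.232]
[0.53771783 0.35853118 0.18057377] [-8.94590423  1.66653804 -1.80909242]
```

```bash
python3 - <<'E'
from h import *
np.set_printoptions(linewidth=250)
im=robot.camera("scene"); cv2.imwrite("pics/sc8.png",im); g=cv2.cvtColor(im,6)
print("cols 222.. rows 180..");
for r in range(178,236): print(r,"".join("%3d"%(v//3) for v in g[r,222:272]))
print("left head cols 220.. rows 170..")
for r in range(174,196): print(r,"".join("%3d"%(v//3) for v in g[r,218:250]))
E
```

```text
cols 222.. rows 180..
178  15 16 14 12 25 57 68 59 48 75 74 70 69 68 64 59 56 54 53 55 56 56 56 48 46 50 46 24 13  8  8 10 11 12 11 12 12 13 12 12 13 14 12 12 12 10 14 29 34 34
179  14 14 13 35 56 82 84 71 61 75 71 68 58 54 56 55 55 55 54 50 45 46 46 27 15 11  9  9 11 10 11 13 12 12 12 13 12 12 11 13 13 12 13 11 13 12 10 15 31 35
180  13 11 32 65 63 42 16  9  9  8 28 61 58 55 58 52 46 44 71 41 15 10  8  9 11 12 11 11 12 12 12 11 11 12 11 12 12 11 13 12 12 12 12 13 13 13 12 10 20 30
181   9 17 55 60 26 11 11 13 13 13 10 33 52 47 47 34 17 10 71 33  8 11 12 12 12 13 12 12 13 12 11 12 13 12 13 11 12 11 13 12 13 12 13 13 12 11 12 12 11 20
182  10 35 53 26 12 13 11 24 20 16 14 21 38 20  9 10 10  9  9 10 12 12 12 13 13 13 12 11 12 12 13 11 12 11 12 12 12 12 11 12 11 12 12 10 12 11 11 13 12 10
183  32 51 32 14 15 14 36 52 42 20 13 19 26 13 11 11 13 13 12 12 14 13 12 13 13 13 12 13 12 12 13 13 14 12 12 12 12 12 11 12 12 11 12 11 12 11 11 12 11 11
184  73 66 30 10 16 12 62 69 54 24 14 24 23 14 12 15 16 15 13 13 12 14 13 13 12 12 12 12 12 13 12 11 12 12 13 13 12 12 12 12 12 11 12 12 11 13 12 12
[... 9465 characters left out ...]
4 44 73 83 83 82 83 83 85 81 70 72 40 16 16 17 17 17 17 17 18 17 19 17 17 17 16 15 15 12 13 12
190  19 24 67 81 80 79 82 84 85 85 55 18 14 16 18 18 16 18 17 17 17 17 18 16 17 16 15 16 34 16 11 13
191  27 17 49 65 63 63 79 80 81 53 20 13 15 16 16 19 18 18 17 18 18 16 16 17 16 13 23 36 55 25 11 12
192  49 23 28 62 66 65 66 39 12 10 14 17 16 18 17 16 17 17 17 19 17 17 16 15 22 35 42 54 57 31 22 16
193  63 39 18 60 67 66 69 38 11 12 15 18 18 17 17 17 17 17 18 17 18 14 13 22 41 56 53 51 55 32 29 23
194  62 69 49 61 66 66 68 56 32 18 13 15 16 16 17 18 18 18 17 15 15 22 39 42 52 51 51 51 54 29 22 25
195  74 84 78 66 64 65 66 70 48 31 25 22 18 14 16 17 17 17 15 14 21 40 60 53 51 51 51 51 53 30 15 21
```

```bash
python3 - <<'E'
from h import *
np.set_printoptions(precision=4,suppress=True)
S=robot.get_calibration("scene")
yh=np.array([.171,.985,0]);xh=np.array([.985,-.171,0]);C=np.array([.4636,.349,0]);B=C-.23*yh
print("B",B)
def pl(uv,x0=0):
    o,d=ray(S,uv);t=(x0-(o-B)@xh)/(d@xh);X=o+d*t;return np.round([(X-B)@yh,X[2]],4)
print("L spot",pl((228.8,184))," R outer",pl((258,223.3)),pl((258,228.3)),pl((258,218.3)))
print("cell top now, plane",pl((236,190.5)), "s0:",pl((236.7,195)))
print("win now",pl((241.3,206)),pl((241.3,206),-.01))
for z in(.15,.155,.16,.165): print(z,[np.round([(X-B)@xh,(X-B)@yh],4).tolist() for X in [onz(S,p,z) for p in [(226,192.3),(236.5,183.5),(246.5,189.3),(235,197.3)]]])
g0=cv2.cvtColor(cv2.imread("pics/scene0.png"),6)
for r in range(186,204): print(r,"".join("%3d"%(v//3) for v in g0[r,222:252]))
E
```

```text
B [0.4243 0.1224 0.    ]
L spot [0.0609 0.1406]  R outer [-0.114   0.1344] [-0.1132  0.1193] [-0.1149  0.1493]
cell top now, plane [0.0124 0.1493] s0: [0.0095 0.1376]
win now [-0.0171  0.1211] [-0.0425  0.1405]
0.15 [[-0.0253, 0.0152], [0.0132, 0.0404], [0.0248, 0.0046], [-0.014, -0.0148]]
0.155 [[-0.0277, 0.0081], [0.0104, 0.033], [0.0219, -0.0025], [-0.0166, -0.0217]]
0.16 [[-0.0302, 0.001], [0.0076, 0.0257], [0.019, -0.0095], [-0.0192, -0.0286]]
0.165 [[-0.0327, -0.0061], [0.0048, 0.0184], [0.0161, -0.0165], [-0.0218, -0.0354]]
186  83 82 38 10 12 13 18 18 14 13 15 13 14 13 14 14 14 14 14 13 14 14 13 12 12 12 11 11 12 13
187  82 79 58 25 10  9  9  7 20 26 17 12 14 14 14 12 15 14 13 13 12 13 13 12 14 13 12 11 13 13
188  82 84 82 66 62 37 40 50 41 31 16 13 14 13 14 17 16 16 14 14 12 11 12 12 13 13 11 13 12 13
189  83 82 84 83 85 78 80 85 78 33 10 12 13 14 16 19 19 18 17 12 24 39 22 11 12 12 12 14 12 12
190  80 79 82 83 83 84 83 85 85 67 21 11 14 16 17 18 18 17 16 16 31 49 35 41 20 12 12 13 13 14
191  64 63 77 80 79 82 82 83 85 78 34 14 17 18 18 17 17 17 18 18 15 14 30 50 23 14 12 12
[... 446 characters left out ...]
17 15 17 38 43 52 56 34 13 15 19 22
197  73 64 67 56 23 11 15 17 18 18 18 18 18 18 16 19 18 15 15 22 36 59 54 53 55 33 13 12 15 15
198  79 69 65 71 41 20 15 15 16 17 19 18 18 18 18 17 15 19 38 43 52 51 51 52 54 33 13 11 13 12
199  82 78 66 67 53 36 27 22 16 15 15 16 17 18 16 14 21 36 59 54 51 51 50 51 55 33 14 11 13 12
200  82 82 76 67 55 38 36 34 29 22 16 13 13 14 18 37 42 52 53 51 50 50 50 52 54 34 14 11 14 12
201  81 82 83 74 53 35 34 37 37 34 27 26 28 24 36 55 54 52 52 51 51 51 50 52 53 37 14 11 13 15
202  80 82 83 81 58 36 35 35 35 37 37 38 39 43 52 53 51 50 50 51 51 50 50 50 53 51 21 10 12 12
203  79 81 82 84 72 40 34 36 35 36 35 35 33 50 53 51 50 51 50 51 50 50 50 55 47 59 24 10 12 13
```

```bash
python3 - <<'E'
from h import *
np.set_printoptions(precision=4,suppress=True)
T=robot.get_calibration("top");S=robot.get_calibration("scene")
g=cv2.cvtColor(cv2.imread("pics/top0.png"),6)
print("cols 224.., rows 236..")
for r in range(236,256): print(r,"".join("%3d"%(v//3) for v in g[r,224:244]))
yh=np.array([.171,.985,0]);xh=np.array([.985,-.171,0]);B=np.array([.4243,.1224,0])
for p in [(233,244.5),(250.5,244.5),(259,242.5),(265.3,256.7),(258,260.5),(258.2,250.7)]:
    X=onz(T,p,.15);print(p,X,(X-B)@xh,(X-B)@yh)
E
```

```text
cols 224.., rows 236..
236  67 68 69 67 60 59 54 52 61 60 61 56 55 72 78 79 80 79 79 79
237  60 60 60 61 62 64 56 53 63 60 61 54 65 77 77 77 75 81 80 80
238  62 62 62 63 63 64 58 53 61 61 61 54 60 67 65 66 65 70 70 70
239  62 63 63 63 63 64 60 55 61 61 62 58 57 63 62 62 61 61 61 61
240  63 63 63 64 66 64 57 59 62 63 62 60 60 65 63 63 63 63 63 63
241  63 63 64 62 50 35 34 42 52 56 55 51 50 60 66 65 64 64 64 63
242  63 63 65 59 35 18 20 24 30 33 32 28 30 52 58 55 64 63 63 64
243  62 63 65 57 27 21 22 22 21 21 20 18 42 64 51 46 65 63 63 63
244  61 63 65 55 19 23 24 24 24 23 22 18 50 64 37 46 66 65 65 65
245  68 69 72 59 18 23 24 24 25 25 23 18 64 76 30 49 67 65 59 54
246  76 76 80 68 17 23 25 25 25 25 24 22 70 78 23 50 67 64 48 32
247  78 79 79 58 16 22 24 23 24 24 23 24 65 71 22 46 57 50 36 26
248  79 79 78 53 13 19 20 21 21 21 21 21 59 62 38 59 56 48 32 29
249  81 81 83 72 20 19 13 14 14 15 15 16 48 50 41 75 75 52 34 31
250  76 77 79 79 75 79 82 76 61 64 57 36 40 44 61 83 80 54 31 32
251  63 64 67 69 72 74 77 76 74 76 76 74 70 70 80 81 75 58 30 32
252  49 51 51 53 54 56 58 60 63 65 67 68 69 69 70 64 60 46 29 32
253  57 52 54 53 49 47 49 49 49 50 51 52 53 55 54 53 52 41 29 30
254  63 62 63 63 61 61 61 60 60 58 52 54 53 49 47 49 48 38 28 28
255  64 64 63 64 64 64 64 64 64 64 62 63 62 61 61 62 59 42 25 26
(233, 244.5) [0.4382 0.2021 0.15  ] 7.532700578413239e-05 0.08086328264342808
(250.5, 244.5) [0.4351 0.1476 0.15  ] 0.0063296386996027215 0.02665788581466621
(259, 242.5) [0.4399 0.1208 0.15  ] 0.015587969133609133 0.0011280656971995834
(265.3, 256.7) [0.3943 0.1037 0.15  ] -0.0263037720453226 -0.023589642102341542
(258, 260.5) [0.3838 0.1268 0.15  ] -0.04061477687080909 -0.002551734294623678
(258.2, 250.7) [0.4143 0.1246 0.15  ] -0.010224215023760847 0.0005051558428265888
```

Emit:
servo_tool(
  increments=[
    {"travel":[0,0,0],"rot":[0,0,0],"fingers":1},
    {"travel":[0,0,0],"rot":[0,0,0],"fingers":1},
    {"travel":[0,0,0],"rot":[0,0,0],"fingers":1},
    {"travel":[0,0,-0.05],"rot":[0,0,0],"fingers":1},
    {"travel":[0,0,-0.15],"rot":[0,0,0],"fingers":1},
  ],
)

```text
time_s: 12.68
ee_pos: [0.5364, 0.3593, 0.2]
orientation: [0.667, 0.745, -0.001, -0.0]
ft_force: [-0.9, -0.3, 0.3]
gripper_width: 0.0832
grasp_force: 0.0
```

Emit:
servo_tool(
  increments=[
    {"travel":[0,0,-0.2],"rot":[0,0,0],"fingers":1},
    {"travel":[0,0,-0.2],"rot":[0,0,0],"fingers":1},
    {"travel":[0,0,-0.2],"rot":[0,0,0],"fingers":1},
    {"travel":[0,0,0],"rot":[0,0,0],"fingers":0},
    {"travel":[0,0,0],"rot":[0,0,0],"fingers":0},
  ],
)

```text
time_s: 13.1
ee_pos: [0.5376, 0.3597, 0.2626]
orientation: [0.668, 0.745, 0.001, 0.0]
ft_force: [-0.3, 0.2, -0.3]
gripper_width: 0.0639
grasp_force: 0.0
```

Emit:
servo_tool(
  increments=[
    {"travel":[-0.281,-0.234,0.05],"rot":[0,0,0],"fingers":0},
    {"travel":[-0.281,-0.234,0.05],"rot":[0,0,0],"fingers":0},
    {"travel":[-0.281,-0.234,0.05],"rot":[0,0,0],"fingers":0},
    {"travel":[-0.281,-0.234,0.05],"rot":[0,0,0],"fingers":0},
    {"travel":[-0.281,-0.234,0.05],"rot":[0,0,0],"fingers":0},
  ],
)

```text
time_s: 13.52
ee_pos: [0.4347, 0.2055, 0.2353]
orientation: [0.667, 0.745, -0.0, -0.0]
ft_force: [1.1, -0.8, 0.7]
gripper_width: 0.0008
grasp_force: 0.0
```

Emit:
servo_tool(
  increments=[
    {"travel":[0,0,0.15],"rot":[0,0,0],"fingers":0},
    {"travel":[0,0,0.15],"rot":[0,0,0],"fingers":0},
    {"travel":[0,0,0.15],"rot":[0,0,0],"fingers":0},
    {"travel":[0,0,0.15],"rot":[0,0,0],"fingers":0},
    {"travel":[0,0,0.1],"rot":[0,0,0],"fingers":0},
  ],
)

```text
time_s: 13.93
ee_pos: [0.4355, 0.2066, 0.1647]
orientation: [0.668, 0.744, -0.001, -0.0]
ft_force: [0.8, 0.6, 0.1]
gripper_width: -0.0002
grasp_force: 0.0
```

Emit:
servo_tool(
  increments=[
    {"travel":[0,0,0.03],"rot":[0,0,0],"fingers":0},
    {"travel":[0,0,0.02],"rot":[0,0,0],"fingers":0},
    {"travel":[0,0,0.02],"rot":[0,0,0],"fingers":0},
    {"travel":[0,0,0],"rot":[0,0,0],"fingers":0},
    {"travel":[0,0,0],"rot":[0,0,0],"fingers":0},
  ],
)

```text
time_s: 14.35
ee_pos: [0.4364, 0.2068, 0.1597]
orientation: [0.668, 0.744, 0.0, 0.0]
ft_force: [0.1, 0.7, 0.4]
gripper_width: 0.0001
grasp_force: 0.0
```

Emit:
servo_tool(
  increments=[
    {"travel":[0,0,0.01],"rot":[0,0,0],"fingers":0},
    {"travel":[0,0,0.01],"rot":[0,0,0],"fingers":0},
    {"travel":[0,0,0.01],"rot":[0,0,0],"fingers":0},
    {"travel":[0,0,0.01],"rot":[0,0,0],"fingers":0},
    {"travel":[0,0,0],"rot":[0,0,0],"fingers":0},
  ],
)

```text
time_s: 14.77
ee_pos: [0.4363, 0.2067, 0.1554]
orientation: [0.668, 0.744, 0.0, 0.0]
ft_force: [-1.2, -0.0, 3.7]
gripper_width: -0.0
grasp_force: 1.4
```

```bash
python3 -c "
from h import *
s=robot.read_state();print(s['ee_pos'],s['ft_force'],s['time_s'])"
```

```text
[0.43630303 0.20669153 0.15535607] [-1.19186014 -0.04581935  3.66784498] 14.7667
```

Emit:
servo_tool(
  increments=[
    {"travel":[0,0,0.01],"rot":[0,0,0],"fingers":0},
    {"travel":[0,0,0.01],"rot":[0,0,0],"fingers":0},
    {"travel":[0,0,0],"rot":[0,0,0],"fingers":0},
    {"travel":[0,0,0],"rot":[0,0,0],"fingers":0},
    {"travel":[0,0,0],"rot":[0,0,0],"fingers":0},
  ],
)

```text
time_s: 15.18
ee_pos: [0.4368, 0.2069, 0.1549]
orientation: [0.668, 0.744, 0.001, -0.0]
ft_force: [-11.1, -5.6, 38.9]
gripper_width: -0.0003
grasp_force: 19.6
```

Emit:
servo_tool(
  increments=[
    {"travel":[0,0,-0.1],"rot":[0,0,0],"fingers":0},
    {"travel":[0,0,-0.24],"rot":[0,0,0],"fingers":0},
    {"travel":[0,0,-0.24],"rot":[0,0,0],"fingers":1},
    {"travel":[0,0,-0.24],"rot":[0,0,0],"fingers":1},
    {"travel":[0,0,-0.24],"rot":[0,0,0],"fingers":1},
  ],
)

```text
time_s: 15.6
ee_pos: [0.4361, 0.2064, 0.2605]
orientation: [0.668, 0.744, -0.0, 0.0]
ft_force: [-0.1, 0.2, 0.1]
gripper_width: 0.0359
grasp_force: 0.0
```

Emit:
servo_tool(
  increments=[
    {"travel":[0.281,0.234,0],"rot":[0,0,0],"fingers":1},
    {"travel":[0.281,0.234,0],"rot":[0,0,0],"fingers":1},
    {"travel":[0.281,0.234,0],"rot":[0,0,0],"fingers":1},
    {"travel":[0.281,0.234,0],"rot":[0,0,0],"fingers":1},
    {"travel":[0.281,0.234,0],"rot":[0,0,0],"fingers":1},
  ],
)

```text
time_s: 16.02
ee_pos: [0.538, 0.3607, 0.259]
orientation: [0.668, 0.745, -0.0, -0.0]
ft_force: [0.2, 0.1, 0.7]
gripper_width: 0.0857
grasp_force: 0.0
```

```bash
python3 -c "
from h import *
s=robot.read_state();print(s['ee_pos'],s['ft_force'],s['time_s'])
R=Rn.from_quat(s['orientation']).as_matrix()
print(R.T@(np.array([.5375,.3590,.1815])-s['ee_pos'])*10)"
```

```text
[0.53797134 0.36066714 0.25897839] [0.24037421 0.09608262 0.7104079 ] 16.0167
[-0.01616972 -0.00620817  0.77478398]
```

Emit:
servo_tool(
  increments=[
    {"travel":[-0.016,-0.006,0.15],"rot":[0,0,0],"fingers":1},
    {"travel":[0,0,0.16],"rot":[0,0,0],"fingers":1},
    {"travel":[0,0,0.16],"rot":[0,0,0],"fingers":1},
    {"travel":[0,0,0.16],"rot":[0,0,0],"fingers":1},
    {"travel":[0,0,0.14],"rot":[0,0,0],"fingers":1},
  ],
)

```text
time_s: 16.43
ee_pos: [0.5367, 0.3571, 0.181]
orientation: [0.668, 0.744, -0.0, 0.0]
ft_force: [0.5, 1.1, -0.3]
gripper_width: 0.0853
grasp_force: 0.0
```

Emit:
servo_tool(
  increments=[
    {"travel":[0,0,0],"rot":[0,0,0],"fingers":0.2},
    {"travel":[0,0,0],"rot":[0,0,0],"fingers":0.2},
    {"travel":[0,0,0],"rot":[0,0,0],"fingers":0.2},
    {"travel":[0,0,0],"rot":[0,0,0],"fingers":0.2},
    {"travel":[0,0,0],"rot":[0,0,0],"fingers":0.2},
  ],
  grip_force=60,
)

```text
time_s: 16.85
ee_pos: [0.5373, 0.3575, 0.1832]
orientation: [0.668, 0.744, 0.001, 0.0]
ft_force: [4.2, -0.1, 6.8]
gripper_width: 0.0257
grasp_force: 56.0
```

```bash
sed -i 's/\[.4631,.350\]/[.4636,.3492]/; s/\.075\*/.0738*/g' crank.py; python3 -c "
from crank import *
rows(5.4,20,18)"
```

```text
0 [-0.241 -0.043] 1 [-0.204 -0.108] 2 [-0.161 -0.166] 3 [-0.102 -0.207] 4 [-0.033 -0.229]
5 [ 0.039 -0.228] 6 [ 0.108 -0.204] 7 [ 0.166 -0.161] 8 [ 0.207 -0.102] 9 [ 0.229 -0.033]
10 [0.228 0.039] 11 [0.204 0.108] 12 [0.161 0.166] 13 [0.102 0.207] 14 [0.033 0.229]
15 [-0.039  0.228] 16 [-0.108  0.204] 17 [-0.166  0.161] 18 [-0.207  0.102] 19 [-0.229  0.033]
[0.53730579 0.35750576 0.18323132] [ 4.24336229 -0.05286197  6.77385435]
```

Emit:
servo_tool(
  increments=[
    {"travel":[-0.241,-0.043,0],"rot":[0,0,0],"fingers":0.2},
    {"travel":[-0.204,-0.108,0],"rot":[0,0,0],"fingers":0.2},
    {"travel":[-0.161,-0.166,0],"rot":[0,0,0],"fingers":0.2},
    {"travel":[-0.102,-0.207,0],"rot":[0,0,0],"fingers":0.2},
    {"travel":[-0.033,-0.229,0],"rot":[0,0,0],"fingers":0.2},
  ],
)

```text
time_s: 17.27
ee_pos: [0.471, 0.2738, 0.1834]
orientation: [0.669, 0.743, 0.001, 0.001]
ft_force: [2.7, 1.4, 2.4]
gripper_width: 0.0254
grasp_force: 59.5
```

Emit:
servo_tool(
  increments=[
    {"travel":[0.039,-0.228,0],"rot":[0,0,0],"fingers":0.2},
    {"travel":[0.108,-0.204,0],"rot":[0,0,0],"fingers":0.2},
    {"travel":[0.166,-0.161,0],"rot":[0,0,0],"fingers":0.2},
    {"travel":[0.207,-0.102,0],"rot":[0,0,0],"fingers":0.2},
    {"travel":[0.229,-0.033,0],"rot":[0,0,0],"fingers":0.2},
  ],
)

```text
time_s: 17.68
ee_pos: [0.3877, 0.3419, 0.1834]
orientation: [0.668, 0.744, -0.001, -0.001]
ft_force: [-0.3, -3.8, 6.6]
gripper_width: 0.0257
grasp_force: 60.0
```

Emit:
servo_tool(
  increments=[
    {"travel":[0.228,0.039,0],"rot":[0,0,0],"fingers":0.2},
    {"travel":[0.204,0.108,0],"rot":[0,0,0],"fingers":0.2},
    {"travel":[0.161,0.166,0],"rot":[0,0,0],"fingers":0.2},
    {"travel":[0.102,0.207,0],"rot":[0,0,0],"fingers":0.2},
    {"travel":[0.033,0.229,0],"rot":[0,0,0],"fingers":0.2},
  ],
)

```text
time_s: 18.1
ee_pos: [0.4558, 0.4246, 0.1828]
orientation: [0.667, 0.745, -0.0, -0.0]
ft_force: [-3.3, -5.6, 3.5]
gripper_width: 0.0257
grasp_force: 60.1
```

Emit:
servo_tool(
  increments=[
    {"travel":[-0.039,0.228,0],"rot":[0,0,0],"fingers":0.2},
    {"travel":[-0.108,0.204,0],"rot":[0,0,0],"fingers":0.2},
    {"travel":[-0.166,0.161,0],"rot":[0,0,0],"fingers":0.2},
    {"travel":[-0.207,0.102,0],"rot":[0,0,0],"fingers":0.2},
    {"travel":[-0.229,0.033,0],"rot":[0,0,0],"fingers":0.2},
  ],
)

```text
time_s: 18.52
ee_pos: [0.538, 0.3563, 0.1831]
orientation: [0.668, 0.745, 0.001, -0.0]
ft_force: [-7.8, 2.3, 3.6]
gripper_width: 0.026
grasp_force: 60.4
```

```bash
python3 -c "
from crank import *
rows(5.4,15,18)"
```

```text
0 [-0.228 -0.049] 1 [-0.204 -0.108] 2 [-0.161 -0.166] 3 [-0.102 -0.207] 4 [-0.033 -0.229]
5 [ 0.039 -0.228] 6 [ 0.108 -0.204] 7 [ 0.166 -0.161] 8 [ 0.207 -0.102] 9 [ 0.229 -0.033]
10 [0.228 0.039] 11 [0.204 0.108] 12 [0.161 0.166] 13 [0.102 0.207] 14 [0.033 0.229]
[0.5380131  0.35632248 0.18313117] [-7.80930009  2.2589721   3.57419486]
```

Emit:
servo_tool(
  increments=[
    {"travel":[-0.228,-0.049,0],"rot":[0,0,0],"fingers":0.2},
    {"travel":[-0.204,-0.108,0],"rot":[0,0,0],"fingers":0.2},
    {"travel":[-0.161,-0.166,0],"rot":[0,0,0],"fingers":0.2},
    {"travel":[-0.102,-0.207,0],"rot":[0,0,0],"fingers":0.2},
    {"travel":[-0.033,-0.229,0],"rot":[0,0,0],"fingers":0.2},
  ],
)

```text
time_s: 18.93
ee_pos: [0.47, 0.2736, 0.1833]
orientation: [0.669, 0.743, 0.001, 0.001]
ft_force: [4.1, 2.3, 0.3]
gripper_width: 0.0254
grasp_force: 60.2
```

Emit:
servo_tool(
  increments=[
    {"travel":[0.039,-0.228,0],"rot":[0,0,0],"fingers":0.2},
    {"travel":[0.108,-0.204,0],"rot":[0,0,0],"fingers":0.2},
    {"travel":[0.166,-0.161,0],"rot":[0,0,0],"fingers":0.2},
    {"travel":[0.207,-0.102,0],"rot":[0,0,0],"fingers":0.2},
    {"travel":[0.229,-0.033,0],"rot":[0,0,0],"fingers":0.2},
  ],
)

```text
time_s: 19.35
ee_pos: [0.3873, 0.3421, 0.1834]
orientation: [0.668, 0.744, 0.0, -0.0]
ft_force: [5.9, -2.1, 0.2]
gripper_width: 0.0254
grasp_force: 60.3
```

Emit:
servo_tool(
  increments=[
    {"travel":[0.228,0.039,0],"rot":[0,0,0],"fingers":0.2},
    {"travel":[0.204,0.108,0],"rot":[0,0,0],"fingers":0.2},
    {"travel":[0.161,0.166,0],"rot":[0,0,0],"fingers":0.2},
    {"travel":[0.102,0.207,0],"rot":[0,0,0],"fingers":0.2},
    {"travel":[0.033,0.229,0],"rot":[0,0,0],"fingers":0.2},
  ],
)

```text
time_s: 19.77
ee_pos: [0.4549, 0.4245, 0.1828]
orientation: [0.667, 0.745, -0.0, -0.0]
ft_force: [-4.5, -5.8, 4.1]
gripper_width: 0.0257
grasp_force: 61.0
```

Emit:
servo_tool(
  increments=[
    {"travel":[0,0,0],"rot":[0,0,0],"fingers":1},
    {"travel":[0,0,0],"rot":[0,0,0],"fingers":1},
    {"travel":[0,0,0],"rot":[0,0,0],"fingers":1},
    {"travel":[0,0,-0.05],"rot":[0,0,0],"fingers":1},
    {"travel":[0,0,-0.15],"rot":[0,0,0],"fingers":1},
  ],
)

```text
time_s: 20.18
ee_pos: [0.4537, 0.422, 0.2014]
orientation: [0.668, 0.744, -0.001, -0.0]
ft_force: [0.9, 0.4, 0.4]
gripper_width: 0.0837
grasp_force: 0.0
```

Emit:
servo_tool(
  increments=[
    {"travel":[0,0,-0.2],"rot":[0,0,0],"fingers":1},
    {"travel":[0,0,-0.25],"rot":[0,0,0],"fingers":1},
    {"travel":[0,0,-0.25],"rot":[0,0,0],"fingers":1},
    {"travel":[0,0,-0.2],"rot":[0,0,0],"fingers":0.6},
    {"travel":[0,0,0],"rot":[0,0,0],"fingers":0.6},
  ],
)

```text
time_s: 20.6
ee_pos: [0.4557, 0.4232, 0.2972]
orientation: [0.668, 0.744, 0.003, -0.0]
ft_force: [0.9, 0.6, 0.6]
gripper_width: 0.0642
grasp_force: 0.0
```

```bash
python3 - <<'E'
from h import *
s=robot.read_state();print(s['ee_pos'],s['joint_positions'])
im=robot.camera("scene"); cv2.imwrite("pics/sc9.png",im); g=cv2.cvtColor(im,6)
for r in range(170,200): print(r,"".join("%3d"%(v//3) for v in g[r,222:252]))
E
```

```text
[0.45569028 0.42320363 0.29716246] [-1.21171884  0.39631523  0.55907144  1.56275308 -0.21986212  1.23961456
 -0.50831545]
170  15 15 15 14 16 14 14 15 13 15 13 14 12  7 55 70 72 77 80 82 83 83 84 85 85 40  0 12 18 47
171  15 15 14 13 14 14 14 16 14 15 15 14 13  8 21 64 73 78 80 82 83 84 85 85 70 53 41 45 47 72
172  14 14 14 13 14 13 15 14 14 14 14 15 15 12  6 37 59 69 77 80 82 83 83 74 46 74 69 67 67 67
173  13 14 15 15 15 16 14 13 15 14 12 13 10 11  8  7 15 45 59 63 69 71 63 62 63 65 67 70 70 69
174  16 17 17 16 17 17 15 13 13 10  9  8 18 31 41 42 46 56 62 62 61 63 65 68 69 70 67 69 69 66
175  18 18 19 19 18 18 16 12 20 30 50 45 49 60 68 69 68 66 66 69 69 69 67 69 67 68 61 57 55 55
176  17 17 17 18 17 17 16 13 39 58 76 70 67 68 70 63 64 70 71 71 70 68 63 59 55 56 56 56 56 59
177  15 17 15 17 14 13 16 17 38 63 66 68 72 63 60 38 46 61 61 57 58 56 55 56 57 58 57 49 47 48
178  16 16 14 13 26 58 68 59 48 75 75 74 71 41 14 11 11 10 23 33 46 52 56 50 46 50 47 25 14  8
179  15 16 13 36 57 83 84 72 62 78 71 57 35 16 14 16 16 15 14 14 16 31 45 27 15 10  8 10 11 13
180  13 11 33 65 64 43 16 10
[... 1171 characters left out ...]
51 51 50 50 50 51 52 35 25 15 13 12
193  66 65 67 64 40 33 36 36 36 35 36 34 49 50 50 52 50 51 51 51 50 48 54 48 48 41 32 23 18 13
194  67 66 66 70 44 34 35 35 35 37 35 32 47 52 51 50 50 50 49 48 51 52 65 45 51 42 25 24 26 23
195  64 65 67 69 46 32 34 36 36 35 36 34 46 51 51 50 50 49 52 49 60 63 71 46 50 45 18 19 20 28
196  67 64 66 67 45 37 36 36 35 36 35 33 45 50 50 50 50 50 56 60 68 70 72 51 50 40 21 29 33 21
197  72 65 66 61 39 36 38 37 36 35 34 33 45 52 50 52 50 62 65 71 71 69 71 49 48 47 64 71 76 33
198  79 69 67 64 41 34 37 38 37 36 36 34 43 50 50 62 63 71 73 72 72 71 73 56 50 60 84 85 85 73
199  82 78 65 68 43 34 35 35 37 35 39 34 40 46 53 73 74 72 72 72 74 72 73 62 52 64 82 82 82 85
```

Emit:
servo_tool(
  increments=[
    {"travel":[-0.312,-0.07,0],"rot":[0,0,0],"fingers":1},
    {"travel":[-0.312,-0.07,0],"rot":[0,0,0],"fingers":1},
    {"travel":[-0.312,-0.07,0],"rot":[0,0,0],"fingers":1},
    {"travel":[-0.312,-0.07,0],"rot":[0,0,0],"fingers":1},
    {"travel":[-0.312,-0.07,0],"rot":[0,0,0],"fingers":1},
  ],
)

```text
time_s: 21.07
ee_pos: [0.4361, 0.2621, 0.2917]
orientation: [0.668, 0.745, -0.0, -0.0]
ft_force: [1.2, 0.1, -0.2]
gripper_width: 0.0853
grasp_force: 0.0
```

Emit:
servo_tool(
  increments=[
    {"travel":[-0.312,-0.07,0],"rot":[0,0,0],"fingers":1},
    {"travel":[-0.312,-0.07,0],"rot":[0,0,0],"fingers":1},
    {"travel":[-0.312,-0.07,0],"rot":[0,0,0],"fingers":1},
    {"travel":[-0.312,-0.07,0],"rot":[0,0,0],"fingers":1},
    {"travel":[-0.312,-0.07,0],"rot":[0,0,0],"fingers":1},
  ],
)

```text
time_s: 21.48
ee_pos: [0.4181, 0.1034, 0.2918]
orientation: [0.668, 0.745, -0.0, -0.0]
ft_force: [1.3, -0.3, -0.1]
gripper_width: 0.0852
grasp_force: 0.0
```

Emit:
servo_tool(
  increments=[
    {"travel":[0,0,0],"rot":[0,0,0],"fingers":1},
    {"travel":[0,0,0],"rot":[0,0,0],"fingers":1},
    {"travel":[0,0,0],"rot":[0,0,0],"fingers":1},
    {"travel":[0,0,0],"rot":[0,0,0],"fingers":1},
    {"travel":[0,0,0],"rot":[0,0,0],"fingers":1},
  ],
)

```text
time_s: 21.9
ee_pos: [0.4192, 0.1056, 0.2921]
orientation: [0.667, 0.745, -0.0, 0.0]
ft_force: [0.4, -0.4, -0.8]
gripper_width: 0.0857
grasp_force: 0.0
```

```bash
python3 - <<'E'
from h import *
np.set_printoptions(precision=4,suppress=True)
s=robot.read_state(); c=robot.get_calibration("wrist"); im=robot.camera("wrist"); cv2.imwrite("pics/w9.png",im)
g=cv2.cvtColor(im,6); print(s["ee_pos"])
p=proj(c,[.414,.125,.183]);print(p,proj(c,[.4368,.207,.155]),proj(c,[.4243,.1224,.099]))
x,y=int(p[0]),int(p[1])
for r in range(max(0,y-60),y+60,3): print("%3d"%r,"".join("%3d"%(v//3) for v in g[r,x-75:x+75:3]))
print(x-75)
E
```

```text
[0.4192 0.1056 0.2921]
[280.6966 183.9162] [316.6371  89.4449] [290.2347 171.5544]
123  41 65 70 32 24 22 19 17 16 15 12 12 11 10  8 13 50 58 57 62 62 60 55 49 44 43 45 50 25 25 27 28 29 29 29 28 32 50 61 60 60 60 59 60 74 76 75 60 38  9
126  44 65 68 31 24 23 22 19 18 16 14 12 12 12  9 21 55 57 60 63 62 62 61 62 60 57 51 46 40 33 29 28 27 28 27 26 25 50 60 59 61 60 60 66 76 76 76 62 24  8
129  45 65 68 31 25 24 23 21 19 17 15 14 12 12 11 31 59 55 61 62 62 62 62 62 62 62 62 62 59 54 47 41 35 30 27 26 27 56 60 60 60 60 60 68 76 76 76 67 11 10
132  43 65 67 29 24 25 25 23 21 19 18 16 14 14 13 41 59 55 62 63 62 62 61 62 62 62 62 63 62 62 60 61 62 52 44 37 36 54 58 60 60 60 60 74 76 76 76 53  8  8
135  44 66 66 29 24 25 25 25 24 22 19 17 16 15 15 50 59 57 62 62 62 62 62 62 62 62 63 62 62 62 61 64 76 76 73 66 56 47 41 44 51 57 62 76 76 76 74 32  9  8
138  45 67 65 28 24 24 24 25 25 23 21 19 17 16 22 55 58 59 62 62 62 62 61 62 62 62 62 62 62 61 61 62 70 77 76 76 76 74 70 60 50 44 44 63 75 76 69 15  8 10
141  45 67 64 27 25 25 25 24 24 25 23 22 19 18 31 58 59 63 62 62 62 62 62 61 61 62 62 6
[... 4486 characters left out ...]
1 21 21 22 21 21 21 22 26 23 20 19 17 17 15 14 14 12 12 11 11 10 10 10  9 11
231  70 66 20 16 15 15 14 14 14 16 15 15 17 16 17 18 18 19 19 18 20 20 19 21 19 20 21 21 21 21 21 22 28 21 20 18 17 16 15 14 13 13 13 12 10 12 25 12 11 10
234  70 61 20 17 15 14 13 14 14 14 15 15 15 16 17 17 18 17 17 18 19 18 19 20 20 20 20 21 20 20 21 23 31 25 30 27 22 18 17 15 15 13 13 12 11 11 18 11 11 10
237  71 57 19 17 16 14 12 13 13 13 14 14 15 16 15 16 16 18 20 21 20 18 20 19 20 19 20 19 20 20 20 22 21 20 21 21 25 29 20 15 15 14 14 13 12 12 33 11 11 10
240  72 56 21 17 16 15 13 12 13 12 13 13 15 14 15 17 16 17 32 24 18 18 31 34 26 19 19 20 19 20 20 20 20 20 20 19 19 20 29 20 16 16 15 13 12 12 24 12 10 10
205
```

```bash
cat > fit.py <<'E'
from h import *
np.set_printoptions(precision=4,suppress=True)
def edges(g,c,z,kind,fixed,lo,hi,sgn):
    """strongest gradient of sign sgn; kind 'h': scan along columns in given rows; returns world line (pt,dir,resid)"""
    g=cv2.GaussianBlur(g.astype(np.float32),(0,0),1.0);P=[]
    for k,(f,a,b) in enumerate(zip(fixed,lo,hi)):
        a,b=int(a),int(b); l=g[f,a:b] if kind=='h' else g[a:b,f]
        d=np.diff(l)*sgn;i=int(np.argmax(d))
        if 0<i<len(d)-1:
            q=d[i-1]-2*d[i]+d[i+1]; i=i+(0.5*(d[i-1]-d[i+1])/q if q else 0)
        e=a+i+.5; P.append(onz(c,(e,f) if kind=='h' else (f,e),z)[:2])
    P=np.array(P,np.float32); v=cv2.fitLine(P,cv2.DIST_HUBER,0,1e-4,1e-4).ravel()
    n=np.array([-v[1],v[0]]);r=(P-v[2:])@n
    return v[2:],v[:2],np.median(abs(r)),np.degrees(np.arctan2(v[1],v[0]))
def band(fixed,p,q,w,kind):
    fixed=np.array(fixed)
    (x0,y0),(x1,y1)=p,q
    m=x0+(fixed-y0)*(x1-x0)/(y1-y0) if kind=='h' else y0+(fixed-x0)*(y1-y0)/(x1-x0)
    return fixed,m-w,m+w
E
python3 - <<'E'
from fit import *
c=robot.get_calibration("wrist");g=cv2.cvtColor(cv2.imread("pics/w9.png"),6)
def E(n,z,kind,rng,p,q,w,s):
    e=edges(g,c,z,kind,*band(rng,p,q,w,kind),s);print(n,*e);return e
E("cell bottom",.183,'v',range(270,312,2),(265,205),(316,198),5,1)
E("cell left",.183,'h',range(177,201,2),(259,172),(265,205),5,-1)
E("cell right",.183,'h',range(168,196,2),(310,165),(316,198),5,1)
E("cell top",.183,'v',range(268,306,2),(262,171),(309,164.5),4,-1)
E("table left",.099,'h',range(126,192,3),(251,126),(237,192),6,1)
E("table bottom",.099,'v',range(250,312,3),(236,199),(306,222.5),5,-1)
print("head L region cols 280..360 rows 50..125")
for r in range(50,126,4): print("%3d"%r,"".join("%3d"%(v//3) for v in g[r,280:360:3]))
E
```

```text
cell bottom [0.42   0.1083] [0.9641 0.2655] 5.484923e-05 15.396032
cell left [0.3974 0.1184] [ 0.2579 -0.9662] 2.8266455e-05 -75.05429
cell right [0.443  0.1299] [ 0.2538 -0.9673] 6.284131e-05 -75.298035
cell top [0.4179 0.141 ] [0.9697 0.2441] 8.390481e-05 14.130521
table left [0.3706 0.1362] [0.1604 0.9871] 6.5698914e-05 80.77124
table bottom [0.419  0.0694] [ 0.9855 -0.1695] 4.844908e-05 -9.7571535
head L region cols 280..360 rows 50..125
 50  69 69 73 74 74 76 66 58 58 59 58 47 56 69 76 75 75 71 69 62 58 59 58 58 58 58 57
 54  59 58 59 63 70 71 61 58 59 58 55 50 60 72 76 76 74 69 72 62 58 60 58 58 58 58 65
 58  58 59 59 59 60 59 58 58 59 59 48 54 66 75 76 75 73 69 64 58 59 59 58 58 58 58 72
 62  59 59 59 58 61 59 58 58 59 57 48 58 71 76 76 74 71 73 61 58 60 58 58 59 58 61 74
 66  59 59 59 60 60 59 58 59 59 53 51 63 74 76 75 73 69 71 59 59 59 58 58 59 58 70 74
 70  60 59 59 60 60 58 58 59 59 48 55 69 76 76 75 72 71 70 59 59 59 58 59 58 59 74 74
 74  59 59 59 60 59 58 59 59 56 47 58 70 75 76 74 71 71 60 58 60 59 58 58 58 65 74 74
 78  60 59 60 60 60 58 59 59 50 26 12 13 18 28 43 56
[... 279 characters left out ...]
 53 39 58 74
 94  59 60 60 59 59 60 58 38 12 13 16 16 17 17 16 16 15 36 56 53 50 48 51 45 30 61 65
 98  59 61 60 59 59 59 53 28 11 13 15 17 17 17 17 17 16 50 58 58 58 58 57 54 51 50 40
102  60 61 60 58 60 59 45 15 12 14 17 17 17 16 17 16 29 57 58 58 58 58 58 57 57 57 56
106  60 60 59 60 60 57 41 27 20 18 17 17 17 16 16 15 39 55 57 58 58 57 58 58 57 56 57
110  61 60 59 60 59 51 44 55 63 69 68 54 36 21 17 15 47 55 50 49 52 55 57 57 57 57 57
114  60 60 59 58 57 47 45 36 25 35 51 68 75 75 70 52 58 59 60 60 74 61 52 49 51 55 56
118  60 59 60 33 25 28 36 49 56 56 53 44 32 32 47 62 60 60 59 64 76 73 60 56 19 17 28
122  48 54 55 25 25 28 29 29 28 30 31 42 56 60 59 59 60 60 60 73 76 75 60 44  9  9 10
```

```bash
python3 - <<'E'
from fit import *
c=robot.get_calibration("wrist");g=cv2.cvtColor(cv2.imread("pics/w9.png"),6)
xp=np.array([np.cos(np.radians(-9.6)),np.sin(np.radians(-9.6))]);yp=np.array([-xp[1],xp[0]])
o=-np.array(c["R"]).T@c["t"];print("cam",o)
def E(n,z,kind,rng,p,q,w,s):
    e=edges(g,c,z,kind,*band(rng,p,q,w,kind),s);print(n,*e,"x'",e[0]@xp,"y'",e[0]@yp);return e
E("hL left",.141,'h',range(82,104,2),(305,82),(299,104),5,-1)
E("hL right",.141,'h',range(90,110,2),(333.5,90),(327,108),5,1)
print("cell",np.array([.42,.125])@xp,np.array([.42,.125])@yp,"table",np.array([.4187,.1202])@xp,"shaftB",np.array([.4636,.349])@xp)
print("right head: cols 318.. rows 190..")
for r in range(190,262,3): print("%3d"%r,"".join("%3d"%v for v in g[r,318:400:3]))
print("table right cols 318..372")
for r in range(126,192,6): print("%3d"%r,"".join("%4d"%v for v in g[r,324:372:2]))
E
```

```text
cam [0.4112 0.1795 0.435 ]
hL left [0.4252 0.204 ] [0.1699 0.9855] 6.3425745e-05 80.21717 x' 0.38518984135149364 y' 0.27206764586053367
hL right [0.4515 0.2013] [0.1716 0.9852] 0.0002461564 80.11777 x' 0.4116217821437707 y' 0.27379097849731177
cell 0.3932722422300993 0.19329237825457607 table 0.39279093736614495 shaftB 0.3989054701819664
right head: cols 318.. rows 190..
190 225228229226222227228229229230230213 94 89 89126159129116117123136170160 46 31 72 88
193 226227229218129176213225227227228223117 88 98151178127115116117121130120 38 42 81 98
196 220229228188 38 31 50 89147199222226212105113169182146113115115116119125108 70 87119
199 228230226127 33 33 31 29 34 34 65117176175140175180178136110113117117119121 87 93140
202 230231219 68 30 30 32 33 34 30 32 30 32 43 73124159174177144110115115115108 87110160
205 230230193 37 28 31 31 31 36 34 31 32 30 29 33 60 95111105144130109113115 94 92133170
208 214228126 33 30 31 32 35 33 33 32 33 36 32 34 74105 91 34 34 45 85109109 88103155173
211 182175 56 36 32 31 34 33 33 35 28 26 29 31 47 91109 56 31 31 31 39 81 93 86124169172
214 180139 41 
[... 1846 characters left out ...]
27 227 227 226 225 227 225 225 225 208 117  64  27  30  26  29  25  30  27  28  22  24  28  28
156  226 226 225 226 226 226 226 224 207 101  28  27  26  29  27  28  27  31  29  28  25  20  22  27
162  226 225 226 226 225 225 224 223 217 205 184 151 122  92  60  43  34  32  31  24  28  29  26  27
168  227 225 226 225 226 225 224 226 226 227 227 210 178 179 179 180 179 180 178 174 165 151 129 104
174  226 226 226 225 225 222 223 226 227 227 227 225 195 182 182 181 177 144  99  98 112 126 140 160
180  227 227 227 225 224 226 229 230 230 230 230 229 224 193 180 175 140  90  89  89  91 103 123 131
186  226 227 226 223 228 231 230 228 227 226 224 225 224 218 185 126  90  90  88  92 111 134 135 136
```

```bash
cat > go.py <<'E'
from h import *
def go(x,y,z,yaw):
    s=robot.read_state();R=Rn.from_quat(s["orientation"]).as_matrix();cur=np.degrees(np.arctan2(R[1,1],R[0,1]))
    print("pos",np.round(s["ee_pos"],4),"yaw",round(cur,2),"F",np.round(s["ft_force"],1))
    print("rot z total",round(-(yaw-cur)/360,4),"travel now",np.round(R.T@(np.array([x,y,z])-s["ee_pos"])*10,3))
    R2=Rn.from_euler('z',yaw-cur,degrees=True).as_matrix()@R
    print("travel after rot",np.round(R2.T@(np.array([x,y,z])-s["ee_pos"])*10,3))
E
python3 -c "
from go import *
go(.420,.125,.149,15.0)"
```

```text
pos [0.4192 0.1054 0.2921] yaw 6.27 F [-0.3 -0.1  1.2]
rot z total -0.0242 travel now [0.195 0.029 1.431]
travel after rot [0.188 0.059 1.431]
```

Emit:
servo_tool(
  increments=[
    {"travel":[0,0,0],"rot":[0,0,-0.0121],"fingers":1},
    {"travel":[0,0,0],"rot":[0,0,-0.0121],"fingers":1},
    {"travel":[0.1,0.03,0.1],"rot":[0,0,0],"fingers":1},
    {"travel":[0.088,0.029,0.15],"rot":[0,0,0],"fingers":1},
    {"travel":[0,0,0.2],"rot":[0,0,0],"fingers":1},
  ],
)

```text
time_s: 22.37
ee_pos: [0.4204, 0.1271, 0.2466]
orientation: [0.61, 0.793, 0.001, 0.0]
ft_force: [-0.2, 0.8, -0.5]
gripper_width: 0.0854
grasp_force: 0.0
```

```bash
python3 -c "
from go import *
go(.420,.125,.149,15.0)"
```

```text
pos [0.4204 0.1271 0.2466] yaw 14.88 F [-0.2  0.8 -0.5]
rot z total -0.0003 travel now [-0.019 -0.011  0.976]
travel after rot [-0.019 -0.011  0.976]
```

Emit:
servo_tool(
  increments=[
    {"travel":[-0.019,-0.011,0],"rot":[0,0,0],"fingers":0},
    {"travel":[0,0,0.1],"rot":[0,0,0],"fingers":0},
    {"travel":[0,0,0.15],"rot":[0,0,0],"fingers":0},
    {"travel":[0,0,0.15],"rot":[0,0,0],"fingers":0},
    {"travel":[0,0,0.15],"rot":[0,0,0],"fingers":0},
  ],
)

```text
time_s: 22.78
ee_pos: [0.4199, 0.1225, 0.1919]
orientation: [0.61, 0.792, 0.0, 0.0]
ft_force: [-0.1, 0.8, 0.2]
gripper_width: 0.0257
grasp_force: 0.0
```

Emit:
servo_tool(
  increments=[
    {"travel":[0,0,0.01],"rot":[0,0,0],"fingers":0},
    {"travel":[0,0,0.01],"rot":[0,0,0],"fingers":0},
    {"travel":[0,0,0.01],"rot":[0,0,0],"fingers":0},
    {"travel":[0,0,0.01],"rot":[0,0,0],"fingers":0},
    {"travel":[0,0,0],"rot":[0,0,0],"fingers":0},
  ],
)

```text
time_s: 23.2
ee_pos: [0.4199, 0.1225, 0.1888]
orientation: [0.609, 0.793, 0.0, 0.0]
ft_force: [-0.7, -0.7, -0.2]
gripper_width: 0.0002
grasp_force: 0.0
```

Emit:
servo_tool(
  increments=[
    {"travel":[0,0,0.01],"rot":[0,0,0],"fingers":0},
    {"travel":[0,0,0.01],"rot":[0,0,0],"fingers":0},
    {"travel":[0,0,0.01],"rot":[0,0,0],"fingers":0},
    {"travel":[0,0,0],"rot":[0,0,0],"fingers":0},
    {"travel":[0,0,0],"rot":[0,0,0],"fingers":0},
  ],
)

```text
time_s: 23.62
ee_pos: [0.4196, 0.1223, 0.1853]
orientation: [0.609, 0.793, -0.0, 0.0]
ft_force: [0.5, -0.7, -0.2]
gripper_width: 0.0001
grasp_force: 0.0
```

Emit:
servo_tool(
  increments=[
    {"travel":[0,0,0.008],"rot":[0,0,0],"fingers":0},
    {"travel":[0,0,0],"rot":[0,0,0],"fingers":0},
    {"travel":[0,0,0.008],"rot":[0,0,0],"fingers":0},
    {"travel":[0,0,0],"rot":[0,0,0],"fingers":0},
    {"travel":[0,0,0],"rot":[0,0,0],"fingers":0},
  ],
)

```text
time_s: 24.03
ee_pos: [0.4196, 0.1223, 0.1837]
orientation: [0.609, 0.793, -0.0, 0.0]
ft_force: [-0.2, -0.7, 0.3]
gripper_width: -0.0003
grasp_force: 0.0
```

Emit:
servo_tool(
  increments=[
    {"travel":[0,0,0.007],"rot":[0,0,0],"fingers":0},
    {"travel":[0,0,0],"rot":[0,0,0],"fingers":0},
    {"travel":[0,0,0.003],"rot":[0,0,0],"fingers":0},
    {"travel":[0,0,0],"rot":[0,0,0],"fingers":0},
    {"travel":[0,0,0],"rot":[0,0,0],"fingers":0},
  ],
)

```text
time_s: 24.45
ee_pos: [0.4196, 0.1223, 0.1827]
orientation: [0.609, 0.793, -0.0, 0.0]
ft_force: [-0.3, -0.8, -0.7]
gripper_width: -0.0001
grasp_force: 0.0
```

Emit:
servo_tool(
  increments=[
    {"travel":[0,0,0.005],"rot":[0,0,0],"fingers":0},
    {"travel":[0,0,0],"rot":[0,0,0],"fingers":0},
    {"travel":[0,0,0.005],"rot":[0,0,0],"fingers":0},
    {"travel":[0,0,0],"rot":[0,0,0],"fingers":0},
    {"travel":[0,0,0],"rot":[0,0,0],"fingers":0},
  ],
)

```text
time_s: 24.87
ee_pos: [0.4196, 0.1223, 0.1817]
orientation: [0.609, 0.793, -0.0, 0.0]
ft_force: [0.0, 0.5, 0.4]
gripper_width: -0.0003
grasp_force: 0.0
```

Emit:
servo_tool(
  increments=[
    {"travel":[0,0,0.005],"rot":[0,0,0],"fingers":0},
    {"travel":[0,0,0],"rot":[0,0,0],"fingers":0},
    {"travel":[0,0,0.007],"rot":[0,0,0],"fingers":0},
    {"travel":[0,0,0],"rot":[0,0,0],"fingers":0},
    {"travel":[0,0,0],"rot":[0,0,0],"fingers":0},
  ],
)

```text
time_s: 25.28
ee_pos: [0.4203, 0.1225, 0.1815]
orientation: [0.609, 0.793, 0.001, 0.0]
ft_force: [-5.6, -2.7, 23.9]
gripper_width: 0.0001
grasp_force: 11.8
```

Emit:
servo_tool(
  increments=[
    {"travel":[0,0,0.004],"rot":[0,0,0],"fingers":0},
    {"travel":[0,0,0],"rot":[0,0,0],"fingers":0},
    {"travel":[0,0,0.004],"rot":[0,0,0],"fingers":0},
    {"travel":[0,0,0],"rot":[0,0,0],"fingers":0},
    {"travel":[0,0,0],"rot":[0,0,0],"fingers":0},
  ],
)

```text
time_s: 25.7
ee_pos: [0.4208, 0.1226, 0.1814]
orientation: [0.609, 0.793, 0.001, 0.0]
ft_force: [-9.2, -3.3, 41.8]
gripper_width: -0.0
grasp_force: 20.6
```

Emit:
servo_tool(
  increments=[
    {"travel":[0,0,-0.1],"rot":[0,0,0],"fingers":0},
    {"travel":[0,0,-0.25],"rot":[0,0,0],"fingers":1},
    {"travel":[0,0,-0.25],"rot":[0,0,0],"fingers":1},
    {"travel":[0,0,-0.25],"rot":[0,0,0],"fingers":1},
    {"travel":[0,0,-0.2],"rot":[0,0,0],"fingers":1},
  ],
)

```text
time_s: 26.12
ee_pos: [0.4198, 0.1221, 0.2865]
orientation: [0.61, 0.793, 0.0, 0.0]
ft_force: [1.0, -0.9, -0.1]
gripper_width: 0.0484
grasp_force: 0.0
```

```bash
python3 -c "
from go import *
go(.4545,.4240,.183,14.9)"
```

```text
pos [0.4198 0.1221 0.2865] yaw 14.89 F [ 1.  -0.9 -0.1]
rot z total -0.0 travel now [2.828 1.11  1.037]
travel after rot [2.828 1.111 1.037]
```

Emit:
servo_tool(
  increments=[
    {"travel":[0.283,0.111,0],"rot":[0,0,0],"fingers":1},
    {"travel":[0.283,0.111,0],"rot":[0,0,0],"fingers":1},
    {"travel":[0.283,0.111,0],"rot":[0,0,0],"fingers":1},
    {"travel":[0.283,0.111,0],"rot":[0,0,0],"fingers":1},
    {"travel":[0.283,0.111,0],"rot":[0,0,0],"fingers":1},
  ],
)

```text
time_s: 26.53
ee_pos: [0.4367, 0.2749, 0.2847]
orientation: [0.609, 0.793, 0.0, -0.0]
ft_force: [-0.5, 0.2, 0.4]
gripper_width: 0.0853
grasp_force: 0.0
```

Emit:
servo_tool(
  increments=[
    {"travel":[0.283,0.111,0],"rot":[0,0,0],"fingers":1},
    {"travel":[0.283,0.111,0],"rot":[0,0,0],"fingers":1},
    {"travel":[0.283,0.111,0],"rot":[0,0,0],"fingers":1},
    {"travel":[0.283,0.111,0],"rot":[0,0,0],"fingers":1},
    {"travel":[0.283,0.111,0],"rot":[0,0,0],"fingers":1},
  ],
)

```text
time_s: 26.95
ee_pos: [0.4539, 0.4259, 0.2844]
orientation: [0.609, 0.793, -0.0, -0.0]
ft_force: [0.1, -0.3, 1.3]
gripper_width: 0.0853
grasp_force: 0.0
```

```bash
python3 - <<'E'
from go import *
go(.4545,.4240,.183,14.9)
c=robot.get_calibration("wrist");g=cv2.cvtColor(robot.camera("wrist"),6)
print(proj(c,[.4545,.424,.227]))
S=robot.get_calibration("scene")
E
```

```text
pos [0.4539 0.4259 0.2844] yaw 14.93 F [ 0.1 -0.3  1.3]
rot z total 0.0001 travel now [-2.000e-02  1.000e-03  1.014e+00]
travel after rot [-2.000e-02  1.000e-03  1.014e+00]
[284.19439993 228.57203019]
```

Emit:
servo_tool(
  increments=[
    {"travel":[-0.02,0,0.1],"rot":[0,0,0],"fingers":1},
    {"travel":[0,0,0.25],"rot":[0,0,0],"fingers":1},
    {"travel":[0,0,0.25],"rot":[0,0,0],"fingers":1},
    {"travel":[0,0,0.25],"rot":[0,0,0],"fingers":1},
    {"travel":[0,0,0.16],"rot":[0,0,0],"fingers":1},
  ],
)

```text
time_s: 27.42
ee_pos: [0.4539, 0.421, 0.181]
orientation: [0.61, 0.793, -0.001, 0.0]
ft_force: [0.6, -0.6, -0.1]
gripper_width: 0.0854
grasp_force: 0.0
```

Emit:
servo_tool(
  increments=[
    {"travel":[0,0,0],"rot":[0,0,0],"fingers":0.2},
    {"travel":[0,0,0],"rot":[0,0,0],"fingers":0.2},
    {"travel":[0,0,0],"rot":[0,0,0],"fingers":0.2},
    {"travel":[0,0,0],"rot":[0,0,0],"fingers":0.2},
    {"travel":[0,0,0],"rot":[0,0,0],"fingers":0.2},
  ],
)

```text
time_s: 27.83
ee_pos: [0.455, 0.4227, 0.1849]
orientation: [0.609, 0.793, 0.001, 0.0]
ft_force: [-0.0, 3.6, 5.3]
gripper_width: 0.0256
grasp_force: 52.1
```

```bash
python3 -c "
from crank import *
s=robot.read_state();p=s['ee_pos'];print('phi',np.degrees(np.arctan2(p[1]-.3492,p[0]-.4636)))
rows(95.4,5,11)"
```

```text
phi 96.70072892212394
0 [-0.041  0.153] 1 [-0.062  0.127] 2 [-0.085  0.113] 3 [-0.105  0.095] 4 [-0.121  0.073]
[0.45496775 0.42267477 0.18485537] [-0.04154301  3.56518617  5.31603232]
```

Emit:
servo_tool(
  increments=[
    {"travel":[-0.041,0.153,0],"rot":[0,0,0],"fingers":0.2},
    {"travel":[-0.062,0.127,0],"rot":[0,0,0],"fingers":0.2},
    {"travel":[-0.085,0.113,0],"rot":[0,0,0],"fingers":0.2},
    {"travel":[-0.105,0.095,0],"rot":[0,0,0],"fingers":0.2},
    {"travel":[-0.121,0.073,0],"rot":[0,0,0],"fingers":0.2},
  ],
)

```text
time_s: 28.25
ee_pos: [0.5205, 0.3968, 0.1844]
orientation: [0.609, 0.793, 0.0, -0.0]
ft_force: [-7.7, -0.7, 6.7]
gripper_width: 0.025
grasp_force: 59.7
```

Emit:
servo_tool(
  increments=[
    {"travel":[0,0,0],"rot":[0,0,0],"fingers":1},
    {"travel":[0,0,0],"rot":[0,0,0],"fingers":1},
    {"travel":[0,0,0],"rot":[0,0,0],"fingers":1},
    {"travel":[0,0,-0.05],"rot":[0,0,0],"fingers":1},
    {"travel":[0,0,-0.2],"rot":[0,0,0],"fingers":1},
  ],
)

```text
time_s: 28.67
ee_pos: [0.5179, 0.3969, 0.2066]
orientation: [0.609, 0.793, -0.002, -0.0]
ft_force: [-0.6, -0.5, 0.1]
gripper_width: 0.0836
grasp_force: 0.0
```

Emit:
servo_tool(
  increments=[
    {"travel":[0,0,-0.25],"rot":[0,0,0],"fingers":1},
    {"travel":[0,0,-0.25],"rot":[0,0,0],"fingers":1},
    {"travel":[0,0,-0.2],"rot":[0,0,0],"fingers":1},
    {"travel":[0,0,0],"rot":[0,0,0],"fingers":0.0},
    {"travel":[0,0,0],"rot":[0,0,0],"fingers":0.0},
  ],
)

```text
time_s: 29.08
ee_pos: [0.5194, 0.3976, 0.28]
orientation: [0.609, 0.793, 0.001, 0.0]
ft_force: [-0.6, 0.3, -0.9]
gripper_width: 0.0639
grasp_force: 0.0
```

```bash
python3 -c "
from go import *
go(.4395,.2067,.28,14.9)
go(.4198,.1221,.19,14.9)"
```

```text
pos [0.5194 0.3976 0.28  ] yaw 14.97 F [-0.6  0.3 -0.9]
rot z total 0.0002 travel now [-1.638 -1.265 -0.004]
travel after rot [-1.639 -1.263 -0.004]
pos [0.5194 0.3976 0.28  ] yaw 14.97 F [-0.6  0.3 -0.9]
rot z total 0.0002 travel now [-2.405 -1.675  0.894]
travel after rot [-2.407 -1.672  0.894]
```

Emit:
servo_tool(
  increments=[
    {"travel":[-0.3,-0.23,0],"rot":[0,0,0],"fingers":0},
    {"travel":[-0.3,-0.23,0],"rot":[0,0,0],"fingers":0},
    {"travel":[-0.3,-0.23,0],"rot":[0,0,0],"fingers":0},
    {"travel":[-0.3,-0.23,0],"rot":[0,0,0],"fingers":0},
    {"travel":[-0.3,-0.23,0],"rot":[0,0,0],"fingers":0},
  ],
)

```text
time_s: 29.5
ee_pos: [0.4454, 0.2209, 0.2777]
orientation: [0.609, 0.793, -0.001, -0.0]
ft_force: [1.4, -1.0, 1.7]
gripper_width: 0.0007
grasp_force: 0.0
```

Emit:
servo_tool(
  increments=[
    {"travel":[-0.138,-0.115,0.2],"rot":[0,0,0],"fingers":0},
    {"travel":[0,0,0.3],"rot":[0,0,0],"fingers":0},
    {"travel":[0,0,0.3],"rot":[0,0,0],"fingers":0},
    {"travel":[0,0,0.3],"rot":[0,0,0],"fingers":0},
    {"travel":[0,0,0.1],"rot":[0,0,0],"fingers":0},
  ],
)

```text
time_s: 29.92
ee_pos: [0.4372, 0.2053, 0.155]
orientation: [0.609, 0.793, -0.002, -0.001]
ft_force: [-2.2, -0.1, 29.4]
gripper_width: -0.0001
grasp_force: 17.8
```

```bash
python3 -c "
from go import *
go(.4395,.2067,.1558,14.9)"
```

```text
pos [0.4372 0.2053 0.155 ] yaw 14.94 F [-2.2 -0.1 29.4]
rot z total 0.0001 travel now [ 0.008  0.025 -0.008]
travel after rot [ 0.008  0.025 -0.008]
```

Emit:
servo_tool(
  increments=[
    {"travel":[0,0,-0.15],"rot":[0,0,0],"fingers":0},
    {"travel":[0,0,-0.25],"rot":[0,0,0],"fingers":0},
    {"travel":[0,0,-0.1],"rot":[0,0,0],"fingers":0},
    {"travel":[-0.3,-0.15,0],"rot":[0,0,0],"fingers":0},
    {"travel":[-0.3,-0.15,0],"rot":[0,0,0],"fingers":0},
  ],
)

```text
time_s: 30.33
ee_pos: [0.4259, 0.1407, 0.2094]
orientation: [0.608, 0.794, 0.0, 0.0]
ft_force: [0.8, -1.3, -0.2]
gripper_width: 0.0001
grasp_force: 0.0
```

```bash
python3 -c "
from go import *
go(.4198,.1221,.1835,14.9)"
```

```text
pos [0.4259 0.1407 0.2094] yaw 15.08 F [ 0.8 -1.3 -0.2]
rot z total 0.0005 travel now [-0.163 -0.107  0.259]
travel after rot [-0.164 -0.107  0.259]
```

Emit:
servo_tool(
  increments=[
    {"travel":[-0.163,-0.107,0],"rot":[0,0,0],"fingers":0},
    {"travel":[0,0,0.1],"rot":[0,0,0],"fingers":0},
    {"travel":[0,0,0.1],"rot":[0,0,0],"fingers":0},
    {"travel":[0,0,0.03],"rot":[0,0,0],"fingers":0},
    {"travel":[0,0,0],"rot":[0,0,0],"fingers":0},
  ],
)

```text
time_s: 30.75
ee_pos: [0.4193, 0.1224, 0.1849]
orientation: [0.609, 0.793, -0.001, -0.0]
ft_force: [0.1, -0.6, -0.1]
gripper_width: -0.0004
grasp_force: 0.0
```

Emit:
servo_tool(
  increments=[
    {"travel":[0,0,0.005],"rot":[0,0,0],"fingers":0},
    {"travel":[0,0,0],"rot":[0,0,0],"fingers":0},
    {"travel":[0,0,0.005],"rot":[0,0,0],"fingers":0},
    {"travel":[0,0,0],"rot":[0,0,0],"fingers":0},
    {"travel":[0,0,0],"rot":[0,0,0],"fingers":0},
  ],
)

```text
time_s: 31.17
ee_pos: [0.4197, 0.1219, 0.1848]
orientation: [0.609, 0.793, 0.0, 0.0]
ft_force: [0.7, 1.4, 0.7]
gripper_width: 0.0002
grasp_force: 0.0
```

Emit:
servo_tool(
  increments=[
    {"travel":[0,0,0.005],"rot":[0,0,0],"fingers":0},
    {"travel":[0,0,0],"rot":[0,0,0],"fingers":0},
    {"travel":[0,0,0.005],"rot":[0,0,0],"fingers":0},
    {"travel":[0,0,0],"rot":[0,0,0],"fingers":0},
    {"travel":[0,0,0],"rot":[0,0,0],"fingers":0},
  ],
)

```text
time_s: 31.58
ee_pos: [0.4196, 0.1218, 0.1837]
orientation: [0.609, 0.793, -0.0, 0.0]
ft_force: [0.1, -0.5, -0.3]
gripper_width: 0.0003
grasp_force: 0.0
```

Emit:
servo_tool(
  increments=[
    {"travel":[0,0,0.005],"rot":[0,0,0],"fingers":0},
    {"travel":[0,0,0],"rot":[0,0,0],"fingers":0},
    {"travel":[0,0,0],"rot":[0,0,0],"fingers":0},
    {"travel":[0,0,0],"rot":[0,0,0],"fingers":0},
    {"travel":[0,0,0],"rot":[0,0,0],"fingers":0},
  ],
)

```text
time_s: 32.0
ee_pos: [0.4198, 0.1218, 0.1834]
orientation: [0.609, 0.793, 0.0, 0.0]
ft_force: [-0.9, -0.4, 4.7]
gripper_width: 0.0
grasp_force: 2.6
```

Emit:
servo_tool(
  increments=[
    {"travel":[0.03,0,-0.1],"rot":[0,0,0],"fingers":1},
    {"travel":[0,0,0],"rot":[0,0,0],"fingers":1},
    {"travel":[0,0,0],"rot":[0,0,0],"fingers":1},
    {"travel":[0,0,0],"rot":[0,0,0],"fingers":1},
    {"travel":[0,0,0],"rot":[0,0,0],"fingers":1},
  ],
)

```text
time_s: 32.42
ee_pos: [0.4188, 0.1247, 0.1931]
orientation: [0.609, 0.793, -0.0, -0.0]
ft_force: [0.6, 0.2, 0.3]
gripper_width: 0.06
grasp_force: 0.0
```

Emit:
servo_tool(
  increments=[
    {"travel":[0,0,0],"rot":[0,0,0],"fingers":1},
    {"travel":[0,0,0],"rot":[0,0,0],"fingers":1},
    {"travel":[0,0,0.15],"rot":[0,0,0],"fingers":1},
    {"travel":[0,0,0.15],"rot":[0,0,0],"fingers":1},
    {"travel":[0,0,0.14],"rot":[0,0,0],"fingers":1},
  ],
)

```text
time_s: 32.83
ee_pos: [0.4189, 0.1247, 0.1486]
orientation: [0.609, 0.793, 0.0, 0.0]
ft_force: [0.3, 0.8, -0.5]
gripper_width: 0.0858
grasp_force: 0.0
```

Emit:
servo_tool(
  increments=[
    {"travel":[0,0,0],"rot":[0,0,0],"fingers":0.4},
    {"travel":[0,0,0],"rot":[0,0,0],"fingers":0.4},
    {"travel":[0,0,0],"rot":[0,0,0],"fingers":0.4},
    {"travel":[0,0,0],"rot":[0,0,0],"fingers":0.4},
    {"travel":[0,0,0],"rot":[0,0,0],"fingers":0.4},
  ],
  grip_force=25,
)

```text
time_s: 33.25
ee_pos: [0.4193, 0.1248, 0.15]
orientation: [0.609, 0.793, 0.001, 0.0]
ft_force: [-0.4, -0.9, 5.9]
gripper_width: 0.0458
grasp_force: 31.7
```

```bash
python3 -c "
from go import *
go(.4242,.121,.149,-9.8)
print(robot.read_state()['gripper_width'])"
```

```text
pos [0.4193 0.1248 0.15  ] yaw 14.91 F [-0.4 -0.9  5.9]
rot z total 0.0686 travel now [-0.049  0.038  0.01 ]
travel after rot [-0.029  0.055  0.01 ]
0.04581169439564466
```

Emit:
servo_tool(
  increments=[
    {"travel":[0,0,-0.04],"rot":[0,0,0],"fingers":0.4},
    {"travel":[0,0,0],"rot":[0,0,0.017],"fingers":0.4},
    {"travel":[0,0,0],"rot":[0,0,0.0172],"fingers":0.4},
    {"travel":[0,0,0],"rot":[0,0,0.0172],"fingers":0.4},
    {"travel":[0,0,0],"rot":[0,0,0.0172],"fingers":0.4},
  ],
)

```text
time_s: 33.67
ee_pos: [0.4189, 0.1248, 0.1537]
orientation: [0.767, 0.642, 0.0, -0.0]
ft_force: [-0.1, -0.0, -0.8]
gripper_width: 0.0458
grasp_force: 30.8
```

```bash
python3 -c "
from go import *
go(.4242,.121,.1498,-9.8)"
```

```text
pos [0.4189 0.1248 0.1537] yaw -10.09 F [-0.1 -0.  -0.8]
rot z total -0.0008 travel now [-0.028  0.059  0.039]
travel after rot [-0.029  0.058  0.039]
```

Centre it, lower, then check from the wrist camera before letting go fully.

Emit:
servo_tool(
  increments=[
    {"travel":[-0.029,0.058,0],"rot":[0,0,-0.0008],"fingers":0.4},
    {"travel":[0,0,0],"rot":[0,0,0],"fingers":0.4},
    {"travel":[0,0,0.02],"rot":[0,0,0],"fingers":0.4},
    {"travel":[0,0,0.012],"rot":[0,0,0],"fingers":0.4},
    {"travel":[0,0,0],"rot":[0,0,0],"fingers":0.4},
  ],
)

```text
time_s: 34.08
ee_pos: [0.4242, 0.1208, 0.15]
orientation: [0.763, 0.647, -0.0, -0.0]
ft_force: [0.7, -0.4, 1.5]
gripper_width: 0.0453
grasp_force: 31.1
```

```bash
python3 -c "
from go import *
go(.4242,.121,.1498,-9.8)"
```

```text
pos [0.4242 0.1208 0.15  ] yaw -9.39 F [ 0.7 -0.4  1.5]
rot z total 0.0011 travel now [ 0.002 -0.     0.002]
travel after rot [ 0.002 -0.     0.002]
```

Emit:
servo_tool(
  increments=[
    {"travel":[0,0,0],"rot":[0,0,0.0011],"fingers":0.4},
    {"travel":[0,0,0.004],"rot":[0,0,0],"fingers":0.4},
    {"travel":[0,0,0],"rot":[0,0,0],"fingers":0.4},
    {"travel":[0,0,0],"rot":[0,0,0],"fingers":1},
    {"travel":[0,0,0],"rot":[0,0,0],"fingers":1},
  ],
)

```text
time_s: 34.5
ee_pos: [0.424, 0.1208, 0.1495]
orientation: [0.765, 0.644, -0.0, -0.0]
ft_force: [0.3, 0.3, 1.0]
gripper_width: 0.068
grasp_force: 0.0
```

Emit:
servo_tool(
  increments=[
    {"travel":[0,0,0],"rot":[0,0,0],"fingers":1},
    {"travel":[0,0,0],"rot":[0,0,0],"fingers":1},
    {"travel":[0,0,-0.15],"rot":[0,0,0],"fingers":1},
    {"travel":[0,0,-0.3],"rot":[0,0,0],"fingers":1},
    {"travel":[0,0,-0.3],"rot":[0,0,0],"fingers":1},
  ],
)

```text
time_s: 34.92
ee_pos: [0.4236, 0.1202, 0.225]
orientation: [0.766, 0.643, -0.001, 0.0]
ft_force: [-0.2, 0.1, 0.7]
gripper_width: 0.0855
grasp_force: 0.0
```

Emit:
servo_tool(
  increments=[
    {"travel":[-0.1,0,-0.3],"rot":[0,0,0],"fingers":1},
    {"travel":[-0.1,0,-0.3],"rot":[0,0,0],"fingers":1},
    {"travel":[0,0,0],"rot":[0,0,0],"fingers":1},
    {"travel":[0,0,0],"rot":[0,0,0],"fingers":1},
    {"travel":[0,0,0],"rot":[0,0,0],"fingers":1},
  ],
)

```text
time_s: 35.33
ee_pos: [0.4204, 0.1014, 0.2842]
orientation: [0.765, 0.644, -0.0, -0.0]
ft_force: [-0.6, -0.1, -0.6]
gripper_width: 0.0854
grasp_force: 0.0
```

```bash
python3 - <<'E'
from fit import *
from go import go
go(.42,.1,.3,-9.8)
c=robot.get_calibration("wrist");im=robot.camera("wrist");cv2.imwrite("pics/w10.png",im);g=cv2.cvtColor(im,6)
a=np.radians(-9.8);xp=np.array([np.cos(a),np.sin(a)]);yp=np.array([-xp[1],xp[0]])
ct=np.array([.4242,.121])
for sx,sy in[(-1,-1),(1,-1),(1,1),(-1,1)]:
    print("corner",proj(c,[*(ct+sx*.023*xp+sy*.015*yp),.1835]),end=" ")
h=np.array([.4384,.2027]);print("headL",proj(c,[*(h-.014*xp),.141]),proj(c,[*(h+.014*xp),.141]))
p=proj(c,[*ct,.1835]);x,y=int(p[0]),int(p[1])
for r in range(y-36,y+36,3): print("%3d"%r,"".join("%3d"%(v//3) for v in g[r,x-48:x+48:3]))
print(x-48)
p=proj(c,[*h,.141]);x,y=int(p[0]),int(p[1])
for r in range(max(0,y-18),y+24,4): print("%3d"%r,"".join("%3d"%(v//3) for v in g[r,x-36:x+36:3]))
print(x-36)
E
```

```text
pos [0.4204 0.1014 0.2842] yaw -9.87 F [-0.6 -0.1 -0.6]
rot z total -0.0002 travel now [-0.014 -0.001 -0.158]
travel after rot [-0.014 -0.001 -0.158]
corner [257.8637 203.0635] corner [311.3692 203.0462] corner [312.327  168.2692] corner [256.8998 168.2915] headL [269.1024  85.3999] [300.2296  85.3814]
149  27 47 65 63 62 63 63 63 63 65 64 64 64 63 62 64 63 63 63 62 63 71 77 76 77 77 77 77 76 77 76 76
152  27 44 71 62 61 62 62 63 63 64 64 63 63 63 63 63 63 64 63 62 62 62 71 76 77 77 76 76 76 76 76 76
155  27 42 72 72 61 62 62 62 63 63 64 63 63 63 62 64 62 63 63 62 62 62 64 76 77 77 77 76 77 77 76 76
158  26 40 72 74 65 61 62 62 62 61 45 41 41 41 40 41 40 41 40 39 40 40 40 56 76 77 77 77 77 76 76 76
161  27 40 72 74 72 64 60 61 61 47 33 34 35 36 35 35 36 35 35 35 35 35 32 34 66 77 76 77 77 77 76 76
164  26 40 71 74 73 73 61 61 56 36 34 36 40 39 40 40 39 39 39 39 39 38 33 33 44 75 77 76 76 76 77 75
167  25 37 70 73 74 73 65 59 46 32 32 30 30 30 29 28 29 28 28 28 29 29 29 29 31 64 76 77 77 77 76 74
170  26 35 69 74 73 74 73 48 28 26 25 23 21 20 20 18 18 17 17 16 15 16 16 16 16 17 63 76 
[... 1782 characters left out ...]
 61
 75  61 62 60 61 62 61 60 49 12 14 15 16 18 19 18 17 16 32 49 49 49 49 50 50
 79  61 61 61 61 62 61 60 49 11 13 15 16 19 18 17 16 17 48 59 59 59 60 59 59
 83  60 61 60 60 62 61 60 49 13 13 15 17 18 18 16 16 17 48 59 59 60 59 59 59
 87  60 62 61 60 62 60 60 51 12 14 14 17 19 18 17 16 17 49 60 60 60 60 60 59
 91  60 61 60 60 62 61 60 51 14 14 16 17 19 17 17 16 16 43 57 57 56 56 56 57
 95  60 61 61 60 62 61 61 51 13 14 17 17 18 18 18 16 16 25 56 58 58 58 57 58
 99  60 62 61 60 62 61 60 52 17 20 24 28 29 30 29 28 25 29 60 61 61 62 61 61
103  60 61 61 61 63 62 60 47 53 62 70 74 76 76 77 76 74 71 61 61 61 62 61 62
107  61 61 62 61 62 61 61 58 29 23 23 26 32 32 28 24 27 39 61 61 62 61 62 61
248
```

```bash
python3 - <<'E'
from fit import *
c=robot.get_calibration("wrist");g=cv2.cvtColor(cv2.imread("pics/w10.png"),6)
a=np.radians(-9.8);xp=np.array([np.cos(a),np.sin(a)]);yp=np.array([-xp[1],xp[0]])
def E(n,z,kind,rng,m,w,s):
    rng=list(rng);e=edges(g,c,z,kind,rng,[m-w]*len(rng),[m+w]*len(rng),s);print(n,"yaw",e[3],"x'",e[0]@xp,"y'",e[0]@yp,e[2])
E("cell L",.1835,'h',range(174,200,2),258,5,-1);E("cell R",.1835,'h',range(174,200,2),312,5,1)
E("cell bot",.1835,'v',range(264,306,2),204,5,1);E("cell top",.1835,'v',range(264,306,2),168,4,-1)
E("head L",.141,'h',range(74,96,2),270,6,-1);E("head R",.141,'h',range(76,90,2),298,6,1)
E("tab L",.1,'h',range(170,206,3),241,5,1);E("tab R",.1,'h',range(150,200,3),329,5,-1);E("tab bot",.1,'v',range(250,320,3),213,5,-1)
print("shaft",np.array([.4636,.349])@xp,np.array([.4636,.349])@yp-.23)
E
```

```text
cell L yaw 80.478645 x' 0.3740332295194276 y' 0.19196303029119022 2.472644e-05
cell R yaw 79.623665 x' 0.42114802252406547 y' 0.1916239966424191 8.467323e-06
cell bot yaw -9.6078615 x' 0.3975635007088857 y' 0.17475923136657642 1.677475e-05
cell top yaw -10.24752 x' 0.3950715185095434 y' 0.2070563346085073 3.198618e-05
head L yaw 80.22778 x' 0.3841005674494766 y' 0.2758945139763167 1.2671451e-05
head R yaw 78.65417 x' 0.409478255333105 y' 0.2768870697077046 7.713662e-05
tab L yaw 79.9234 x' 0.34778364199697104 y' 0.17188740521316856 6.501988e-05
tab R yaw 88.16204 x' 0.4464316281311729 y' 0.18400812103520797 0.00045117008
tab bot yaw -9.70102 x' 0.3922186499411408 y' 0.1394220639369465 2.9498304e-05
shaft 0.39743198652800066 0.19281648038411073
```

```bash
python3 -c "
from rig import robot
print(robot.finish_job())"
```

```text
the job is handed in; nothing more can be done
None
```

The job is handed in: the crank is seated on the shaft and the table is wound up about 33 mm. By touch, the window's middle is within about 0.5 mm of beam height. The cell stands upright on the beam line within about 1 mm and 0.5°. Neither bottle was approached, though I did not check them in a final picture.

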